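Send a used-slide box down the gated discard chute

ROBOT

A 6-joint arm with a two-finger parallel gripper is mounted at the origin on the work surface. World frame = base frame: x ahead of the robot, y to its left, z up, the work surface at z = 0. Lengths are in m, angles in rad, forces in N, time in s.
With the tool pointing down it reaches from about 0.275 to 0.85 m from the base axis. Payload 19 kg.
Tool frame: the origin (TCP) lies at the very end of the fingers, on their centre line; the grasp point (between the pads) lies 19 mm behind it; z points along the fingers, y is the direction in which the jaws open and shut (so a half turn about z gives the same grasp; the last joint's range is limited). The gripper opens to 85 mm and grips with 20 to 120 N. Pads are 22 mm wide; open, the fingers measure 114 mm over their backs; the gripper's body (76 mm by 85 mm) begins 54 mm behind the grasp point. The pads swing forward as they close: fully open they stand 13 mm farther back than shut.
Start: joints at [1.043, 0.15, 1.437, -0, 1.554, -0.134], TCP at [0.221, 0.531, 0.231] pointing down, gripper open.
Joint ranges: [-2.8, 2.8], [-0.68, 2.1], [0.12, 2.68], [-1.39, 4.53], [0.16, 2.79], [-2.81, 2.81]. Speed limits (rad/s): [1.89, 1.89, 2.22, 3.01, 3.01, 3.01].

INTERFACE

Orientations are given as a unit quaternion [x, y, z, w].
In Python, from cell import observe, camera, finish_job gives the robot as it stands.
- The arm moves only by the shell command python3 -m creep 'ROWS' [FORCE]. ROWS is text: rows parted by semicolons, each of 5 numbers parted by spaces: the opening, from 0 (shut) to 1 (fully open), then the shift along the tool's x, y, z in units of 300 mm (1.0 is 300 mm), then the turn about the tool's z in units of 360 degrees (1.0 is 360 degrees). In form: grip dx dy dz spin; .... A call has 1 to 12 rows; each row is the pose to reach, as a shift and turn from the pose commanded when the call began, along the tool's axes at that moment, turning the shorter way round; what a row does not reach only later rows make up. A row lasts 1/12 s, in which the tool goes at most 41.7 mm and 7.16 degrees, less where a joint would pass 70% of its speed; a pose out of reach is approached as far as the arm can. A call with a number of a shift or a turn outside -1 to 1 is refused whole. A call with a gripper value outside its range is refused whole. The fingers move at their own pace and stop on an object; FORCE is the grip in N (left out, the last holds). Time passes only in rows, so rows that repeat a pose let the fingers close. It gives the time, the measured TCP pose, the force and the opening at its end, in the units of the state.
- observe(): the state, without advancing time (a new reading comes with each control period).
- camera(name): name is "scene" or "top" or "wrist"; returns a dict with "image" (480x640x3 uint8, red, green, blue), "fx", "fy", "cx", "cy" (pixels), "k1" (the pictures are not rectified: a ray, as slopes to the right and down, at radius r is drawn at 1 + k1 r^2 times it, then the intrinsics apply), "rvec" (rotation vector, rad) and "tvec" (3), from world to camera coordinates, as OpenCV has them; the wrist camera has in their place "T_tool_cam" (4x4, takes a point from camera to tool coordinates, whose origin is the TCP and whose axes are the flange's). Camera axes: x right, y down, z forward; pixel columns grow to the right and rows downward; lengths in m; the calibration is good to about 2 mm. A picture is of the moment at which its call begins: read the wrist's pose just before it. There is no depth.
- finish_job(): hands the job in, once; it reports no verdict.
The state is a dict: "time_s": time; "qpos": joint angles; "qvel": joint speeds; "effort": joint torques, N m; "tool_pos": TCP position; "tcp_rot": TCP orientation; "ft_force": force on the tool from outside, world axes, zero at the start; "moment": the same for the moment, N m; "gripper_width": finger opening in m.
Only numpy, scipy, OpenCV 4.12 (cv2) and the standard library are available. Lean on these libraries where they do the work, as an engineer would, in place of code of your own. Each camera call takes 0.05 s, during which the arm holds its last target.

TASK

Lift the gate's drop bar out of its catch and swing the gate wide open, then push the long narrow slide box off the ledge through the gateway so that it drops into the discard chute. Shut the gate again and let the bar drop back into its catch. Leave the square slide box, the stain jar and the oil bottle on the ledge where they stand.

Things in the scene. Friction and masses are not known exactly. Their poses are not given: they have to be found in the camera images.
- station: Fixed discard station: low white cabinet with a steel ledge 720 mm wide on the robot's side. Origin on the bench (z=0) under the middle of the gateway; x points away from the robot through the gateway, y left, z up. In its frame (mm): ledge top z=120, x -225 to 0, y -363 to 363. An upstand (x -10 to 0, top z=172) closes the far edge where |y| is over 104.
- ledge_edge (a point): Middle of the gateway sill: the ledge's far edge (station 0, 0, 120; station axes). The gateway lies between two posts 18 mm square, middles at y=+95 (hinge side, left) and y=-95 (catch side, right), tops at z=205; clear width 172. Beside the hood, racks of bottles and tubes up to z=220 stand behind the upstands.
- tray_floor (a point): Middle of the chute's floor (station 75, 0, 10). The chute is a straight well beyond the sill: x 0 to 149, |y| under 89, floor 110 mm below the ledge. A clear hood covers it from x=50 on, top at z=248; from x=0 to 50 it is open above, between side cheeks up to z=172.
- gate_hinge (a point): Point on the gate's upright hinge axis at ledge height (station 0, 83, 120; station axes).
- gate (a joint): Gate angle, rad: 0 shut, grows as it swings towards the robot over the ledge (clockwise from above), stop at 1.75. Steel frame gate reaching 166 mm from the hinge axis (shut: along station -y), 10 mm thick, 6 to 80 mm above the ledge, 0.6 kg. Slight hinge friction (0.05 N m) keeps it where it is left.
- latch_bar (a joint): Latch bar angle, rad: 0 level on its rest, grows as the free end lifts, stop at 0.5; falls by its weight. Flat steel bar 8 mm thick, 18 high, 0.26 kg, on the gate's robot-side face (shut), middle planes 15 mm apart. Pivot 30 mm out from the gate hinge axis, 70 above the ledge; runs 170 mm from the pivot, past the gate's free end and over the catch.
- catch (a point): Top middle of the catch lip (station -26, -95, 195), on the robot side of the right post. Upturned lip 8 mm thick, 16 wide, 14 mm above the level bar's underside: hold the bar up 0.12 rad or more to pass it, opening and shutting. A ramp on its robot side reaches x=-60 (the bar is clear past 0.35 rad of gate angle); a bar pushed against it while down can bind.
- lift_tab (a point): Grip point on the bar's upright lift tab: a plate 10 mm thick across the gate's plane, 24 wide along the bar. 105 mm from the bar's pivot and 37 above the bar's middle line; tab top 23 mm above it, gate's top rail 27 mm below it (bar level). Moves with gate and bar; its y axis runs along the bar towards the pivot, its x axis across the gate (station x when shut).
- long_box: The used-slide box to discard: long narrow closed box 100 (x) x 50 (y) x 34 mm high, white plastic with a grey lid, about 0.22 kg, flat on the ledge to the left or right of the gateway. Origin at the centre of its underside.
- square_box: Slide box to keep: same plastic but nearly square, 97 (x) x 84 (y) x 34 mm, on the ledge on the other side of the gateway. Origin at the centre of its underside.
- stain_jar: Glass stain jar with lid, to keep, 52 mm across, 88 mm high, at one outer end of the ledge near the upstand. Origin at the centre of its underside.
- oil_bottle: Small amber dropper bottle to keep, 29 mm across, 72 mm high, at the other outer end of the ledge near the upstand. Origin at the centre of its underside.

How it is judged:
By the outcome, as a careful person would: the job done as asked, in the order asked, and still so for the second after the job is handed in, with the robot touching nothing.
It also fails if it takes over 72 s, if anything falls off the work surface, if the arm or the gripper's body presses on something with over 40 N, if the wrist force passes 120 N, or if a joint passes its speed limit or range.

## Working session

There is one attempt and no reset: what is moved stays moved. The work goes in short steps, Python scripts to look and compute and a shell command to move; the robot and the scene stay as the last step left them, time stands still between calls to the robot, and variables do not carry over. Pictures are saved under pics/ and viewed, and the job is handed in when it is done.

```bash
ls; mkdir -p pics; python3 - <<'E'
from cell import observe, camera
import cv2
s=observe(); print(s)
for n in ("scene","top","wrist"):
    c=camera(n); cv2.imwrite(f"pics/{n}0.png",c["image"][:,:,::-1])
    print(n,{k:v for k,v in c.items() if k!="image"})
E
```

```text
pics
{'time_s': 0.0, 'qpos': array([ 1.04298482e+00,  1.50981846e-01,  1.43801983e+00, -3.64462870e-06,
        1.55379943e+00, -1.33998198e-01]), 'qvel': array([0.0010111 , 0.00071475, 0.00111761, 0.0002938 , 0.00110186,
       0.0008092 ]), 'effort': array([-9.29051703e-05, -7.13029861e+01, -5.70891702e+01, -6.27164445e-05,
        8.48469848e-03,  6.93625637e-07]), 'tool_pos': array([0.22052928, 0.53076505, 0.2306834 ]), 'tcp_rot': array([ 1.95636634e-01,  9.80676268e-01, -5.72040711e-04, -1.94590140e-04]), 'ft_force': array([-1.10520132,  0.77727379,  0.01387462]), 'moment': array([ 0.03509513,  0.04393836, -0.0813415 ]), 'gripper_width': 0.08547283805075687}
scene {'fx': 513.6850085116092, 'fy': 513.6850085116092, 'cx': 317.72819368482584, 'cy': 242.73206245951957, 'k1': -0.1517914213129608, 'rvec': array([ 2.40634637, -0.62370305,  0.23513023]), 'tvec': array([-0.52714057,  0.32590569,  0.81718165])}
top {'fx': 551.2660034509347, 'fy': 551.2660034509347, 'cx': 313.2212784223746, 'cy': 242.11035004975074, 'k1': -0.13412969214078482, 'rvec': array([ 2.14190339, -2.07282665,  0.21189893]), 'tvec': array([-0.00520879,  0.61900792,  1.20857189])}
wrist {'fx': 362.92640197870185, 'fy': 362.92640197870185, 'cx': 319.5360331440578, 'cy': 243.24782240871667, 'k1': -0.04618983515964136, 'T_tool_cam': array([[-3.54732074e-04, -9.57484836e-01, -2.88483386e-01,
         7.33875888e-02],
       [ 9.99999520e-01, -7.61659064e-05, -9.76847255e-04,
         2.86578773e-04],
       [ 9.13343835e-04, -2.88483594e-01,  9.57484403e-01,
        -1.41809309e-01],
       [ 0.00000000e+00,  0.00000000e+00,  0.00000000e+00,
         1.00000000e+00]])}
```

View pics/scene0.png

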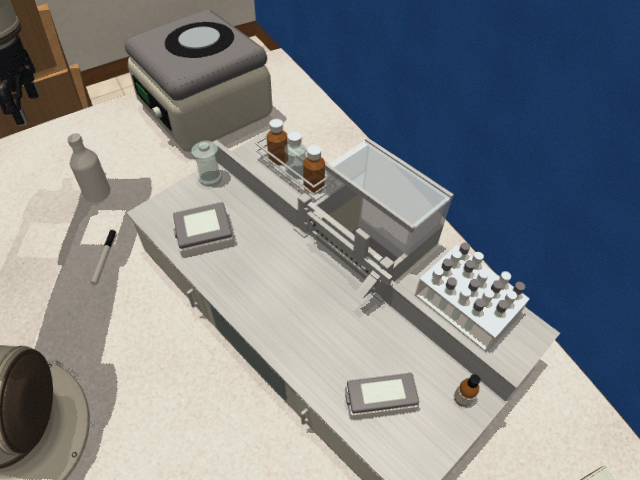

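View pics/top0.png

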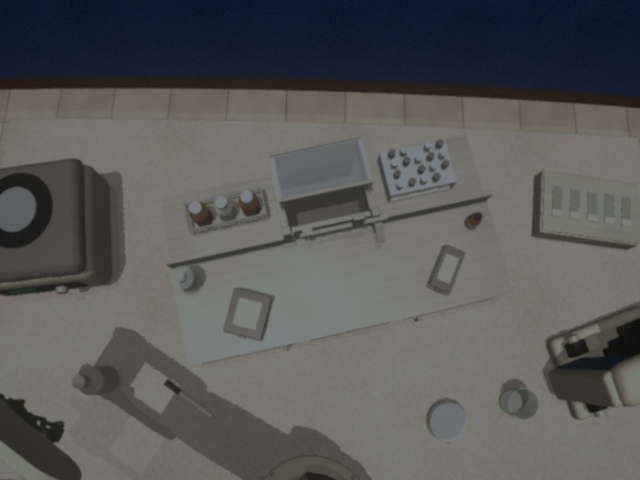

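View pics/wrist0.png

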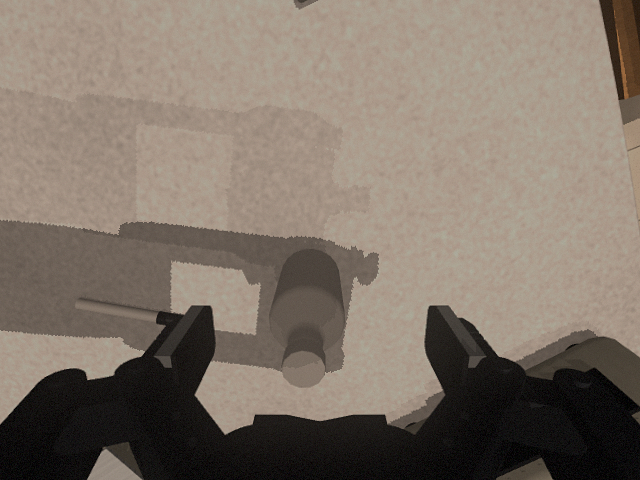

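The pictures show the long box on the right (top view ~447,269), the square box on the left (247,313), the jar far left (187,279) and the oil bottle far right (474,219). The gate at ~(335,224) is shut. I'll zoom in next.

```bash
cat > h.py <<'E'
import numpy as np, cv2
from scipy.spatial.transform import Rotation as R
from cell import observe, camera
def cam(n):
    s=observe(); c=camera(n)
    K=np.array([[c["fx"],0,c["cx"]],[0,c["fy"],c["cy"]],[0,0,1]]); D=np.array([c["k1"],0,0,0,0.])
    if n=="wrist":
        T=np.eye(4);T[:3,:3]=R.from_quat(s["tcp_rot"]).as_matrix();T[:3,3]=s["tool_pos"]
        W=T@c["T_tool_cam"]; Rc=W[:3,:3].T; t=-Rc@W[:3,3]
    else: Rc=R.from_rotvec(c["rvec"]).as_matrix(); t=c["tvec"]
    return dict(im=c["image"],K=K,D=D,R=Rc,t=t,o=-Rc.T@t,s=s)
def ray(c,uv):
    x,y=cv2.undistortPoints(np.array([[uv]],float),c["K"],c["D"],criteria=(3,50,1e-10))[0,0]
    d=c["R"].T@np.array([x,y,1]); return c["o"],d/np.linalg.norm(d)
def onplane(c,uv,z):
    o,d=ray(c,uv); return o+d*(z-o[2])/d[2]
def tri(c1,u1,c2,u2):
    o1,d1=ray(c1,u1);o2,d2=ray(c2,u2)
    A=np.stack([d1,-d2],1); l=np.linalg.lstsq(A,o2-o1,rcond=None)[0]
    p,q=o1+l[0]*d1,o2+l[1]*d2; return (p+q)/2,np.linalg.norm(p-q)
def proj(c,P):
    return cv2.projectPoints(np.atleast_2d(np.array(P,float)),cv2.Rodrigues(c["R"])[0],c["t"],c["K"],c["D"])[0][:,0]
def save(n,c,box=None,f=1):
    im=c["im"][:,:,::-1]
    if box: x0,y0,x1,y1=box; im=im[y0:y1,x0:x1]
    im=cv2.resize(im,None,fx=f,fy=f,interpolation=cv2.INTER_CUBIC); cv2.imwrite(n,im)
E
python3 - <<'E'
from h import *
c=cam("top"); save("pics/top1.png",c,(150,130,350,280),4);save("pics/top2.png",c,(320,130,520,280),4);save("pics/top3.png",c,(150,230,350,380),4)
c=cam("scene"); save("pics/sc1.png",c,(280,180,480,330),4);save("pics/sc2.png",c,(120,120,320,270),4);save("pics/sc3.png",c,(330,330,530,480),4)
E
```

```text
(no output)
```

View pics/top1.png

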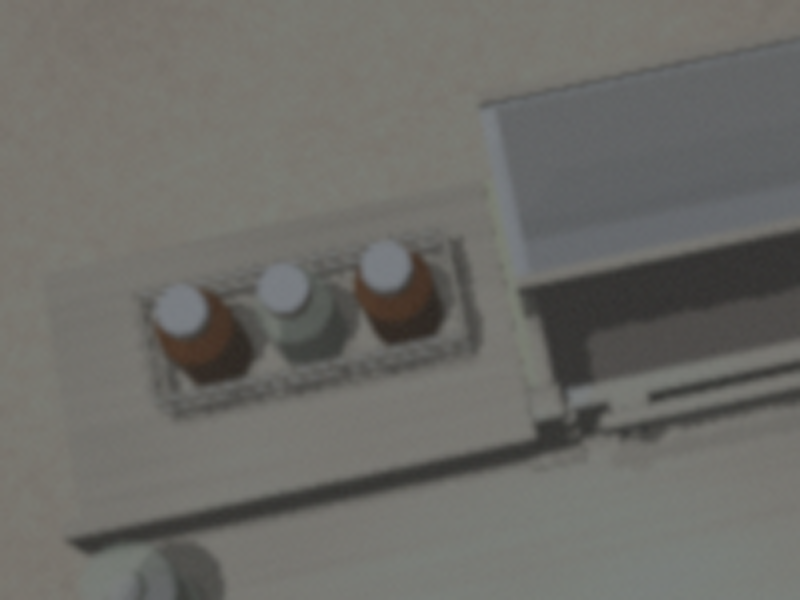

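View pics/top2.png

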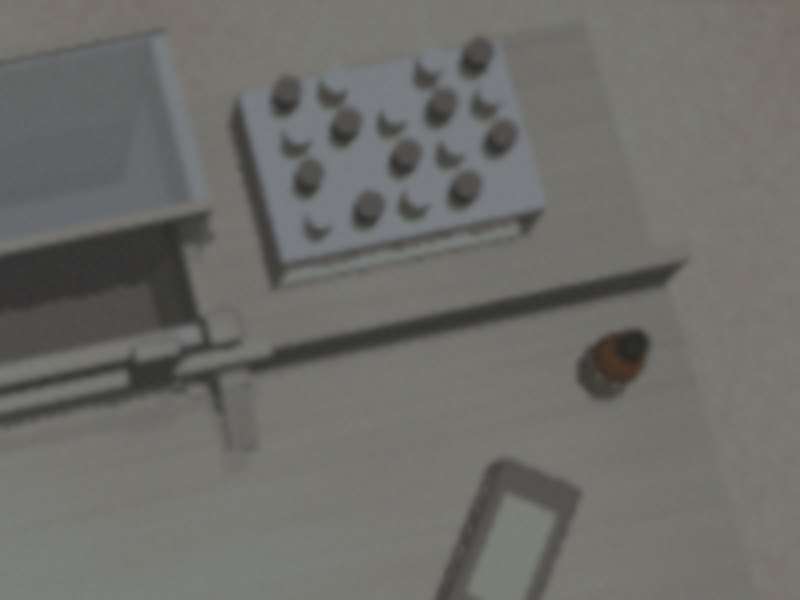

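View pics/top3.png

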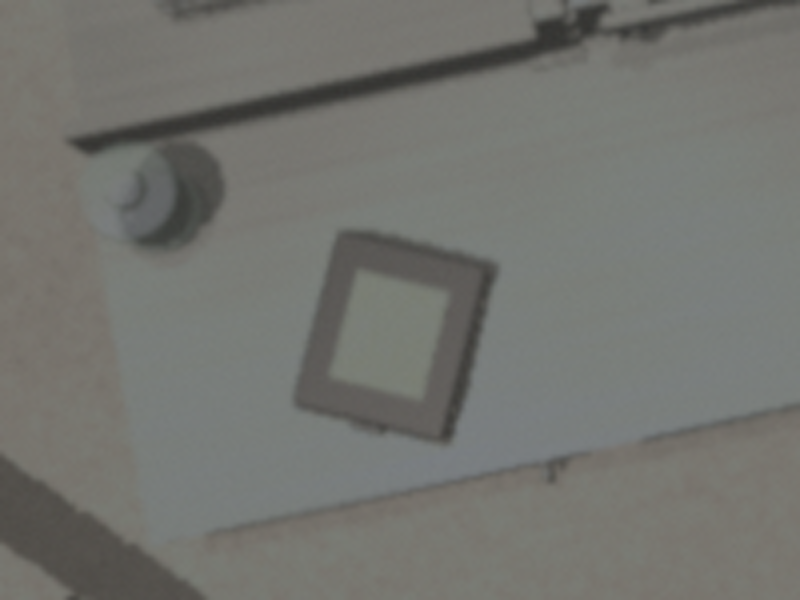

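View pics/sc1.png

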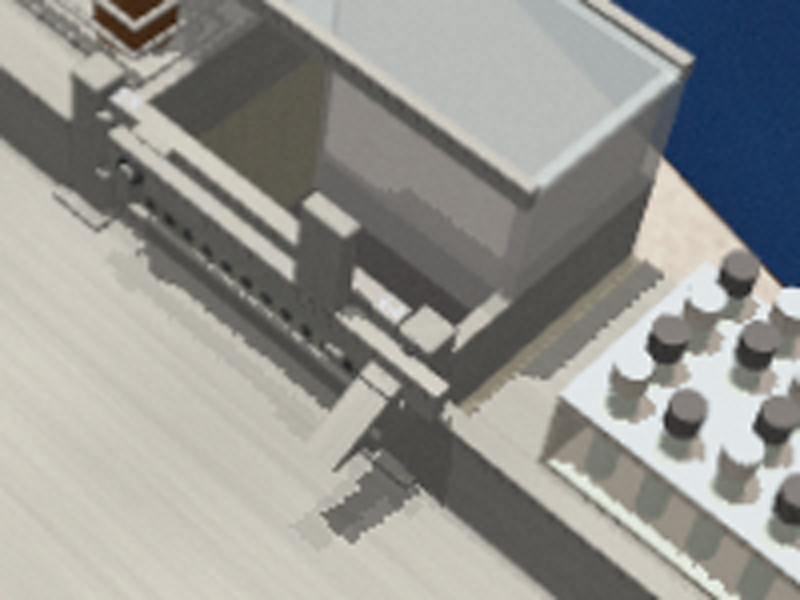

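View pics/sc3.png

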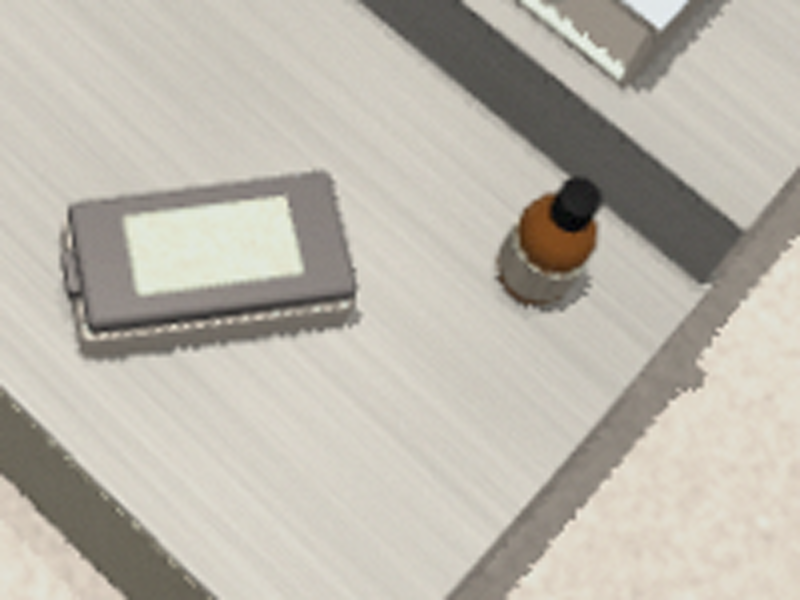

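View pics/sc2.png

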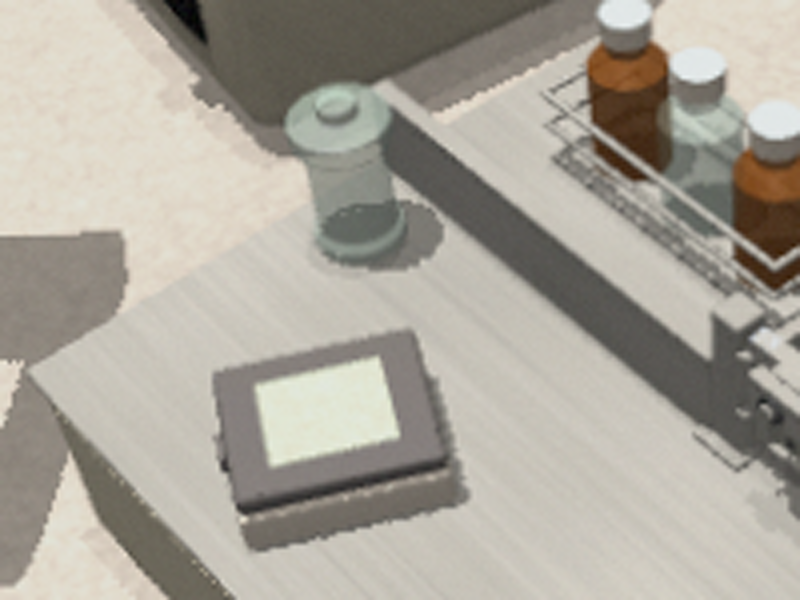

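```bash
python3 - <<'E'
from h import *
t=cam("top"); s=cam("scene")
def px(x0,y0,x,y): return ((x+.5)/4-.5+x0,(y+.5)/4-.5+y0)
T=lambda a,x,y: px(*{1:(150,130),2:(320,130),3:(150,230)}[a],x,y)
S=lambda a,x,y: px(*{1:(280,180),2:(120,120),3:(330,330)}[a],x,y)
for n,a,b in [("postR",T(2,223,327),S(1,428,328)),("postL",T(1,548,408),S(1,97,77)),("catch",T(2,238,378),S(1,382,378)),("jarlid",T(3,125,190),S(2,336,100)),("oilcap",T(2,632,346),S(3,578,195))]:
    print(n,tri(t,a,s,b),onplane(t,a,.205),onplane(s,b,.205))
# upstand front top edge, z .172
for n,c,uv in [("upR",t,T(2,684,258)),("upR2",t,T(2,275,347)),("upL",t,T(1,70,540)),("upL2",t,T(1,530,440))]: print(n,onplane(c,uv,.172))
print("ledge front", [onplane(t,T(3,*p),.12) for p in [(205,534),(800,402)]])
print("ledge front/L corner scene",onplane(s,S(2,30,370),.12))
# longbox lid corners
print("long top")
for p in [(447,265)]: pass
E
```

```text
Traceback (most recent call last):
  File "h.py", line 18, in tri
    o1,d1=ray(c1,u1);o2,d2=ray(c2,u2)
          ~~~^^^^^^^
  File "h.py", line 13, in ray
    x,y=cv2.undistortPoints(np.array([[uv]],float),c["K"],c["D"],criteria=(3,50,1e-10))[0,0]
        ~~~~~~~~~~~~~~~~~~~^^^^^^^^^^^^^^^^^^^^^^^^^^^^^^^^^^^^^^^^^^^^^^^^^^^^^^^^^^^^
cv2.error: OpenCV(4.12.0) :-1: error: (-5:Bad argument) in function 'undistortPoints'
> Overload resolution failed:
>  - undistortPoints() got an unexpected keyword argument 'criteria'
>  - undistortPoints() got an unexpected keyword argument 'criteria'
```

```bash
sed -i 's/cv2.undistortPoints(np.array(\[\[uv\]\],float),c\["K"\],c\["D"\],criteria=(3,50,1e-10))/cv2.undistortPointsIter(np.array([[uv]],float),c["K"],c["D"],None,None,(3,50,1e-10))/' h.py
cat >> h.py <<'E'
def px(x0,y0,x,y,f=4): return ((x+.5)/f-.5+x0,(y+.5)/f-.5+y0)
T=lambda a,x,y: px(*{1:(150,130),2:(320,130),3:(150,230)}[a],x,y)
S=lambda a,x,y: px(*{1:(280,180),2:(120,120),3:(330,330)}[a],x,y)
np.set_printoptions(precision=4,suppress=True)
E
python3 - <<'E'
from h import *
t=cam("top"); s=cam("scene")
for n,a,b in [("postR",T(2,223,327),S(1,428,328)),("postL",T(1,548,408),S(1,97,77)),("catch",T(2,238,378),S(1,382,378)),("jarlid",T(3,125,190),S(2,336,100)),("oilcap",T(2,632,346),S(3,578,195))]:
    print(n,tri(t,a,s,b),onplane(t,a,.205),onplane(s,b,.205))
for n,c,uv in [("upR",t,T(2,684,258)),("upR2",t,T(2,275,347)),("upL",t,T(1,70,540)),("upL2",t,T(1,530,440))]: print(n,onplane(c,uv,.172))
print("ledge front", [onplane(t,T(3,*p),.12) for p in [(205,534),(800,402)]])
print("ledge front/L corner scene",onplane(s,S(2,30,370),.12))
E
```

```text
postR (array([ 0.6604, -0.1142,  0.2023]), np.float64(0.002154744813386114)) [ 0.6586 -0.1135  0.205 ] [ 0.6601 -0.1159  0.205 ]
postL (array([0.6118, 0.069 , 0.1994]), np.float64(0.0019938953426880007)) [0.6095 0.0689 0.205 ] [0.6103 0.0642 0.205 ]
catch (array([ 0.6343, -0.1227,  0.1969]), np.float64(0.0014084594011429252)) [ 0.6316 -0.1215  0.205 ] [ 0.6312 -0.1271  0.205 ]
jarlid (array([0.5085, 0.2806, 0.2063]), np.float64(0.002466210680638472)) [0.5074 0.2811 0.205 ] [0.5101 0.2821 0.205 ]
oilcap (array([ 0.6619, -0.3346,  0.1885]), np.float64(0.00335647848333171)) [ 0.6559 -0.3289  0.205 ] [ 0.6553 -0.3386  0.205 ]
upR [ 0.7156 -0.3695  0.172 ]
upR2 [ 0.6575 -0.1449  0.172 ]
upL [0.5375 0.3213 0.172 ]
upL2 [0.5994 0.0797 0.172 ]
ledge front [array([0.3352, 0.2456, 0.12  ]), array([ 0.417, -0.07 ,  0.12 ])]
ledge front/L corner scene [0.3315 0.2704 0.12  ]
```

```bash
cat >> h.py <<'E'
ST_A=np.deg2rad(14.6); ST_O=np.array([.6363,-.0228])
def w2s(p):
    c,s=np.cos(ST_A),np.sin(ST_A); d=np.array(p[:2])-ST_O; return np.array([c*d[0]+s*d[1],-s*d[0]+c*d[1],*p[2:]])
def s2w(p):
    c,s=np.cos(ST_A),np.sin(ST_A); return np.array([ST_O[0]+c*p[0]-s*p[1],ST_O[1]+s*p[0]+c*p[1],*p[2:]])
E
python3 - <<'E'
from h import *
t=cam("top"); s=cam("scene")
save("pics/topL.png",t,(410,225,490,315),6)
# check predictions
pts={"tab":(-.015,-.052,.25),"postL":(0,.095,.205),"postR":(0,-.095,.205),"catch":(-.026,-.095,.195),"barend":(-.015,-.117,.199),"cornerFR":(-.225,-.363,.12),"cornerFL":(-.225,.363,.12),"uR":(-.01,-.363,.172)}
for c,n in ((t,"top"),(s,"scene")):
    im=c["im"].copy()
    im=cv2.resize(im,None,fx=4,fy=4,interpolation=cv2.INTER_CUBIC)
    for k,p in pts.items():
        u=(proj(c,[s2w(p)])[0]+.5)*4-.5; cv2.drawMarker(im,tuple(int(x) for x in u),(255,0,0),0,14,1)
    x,y=(1000,700) if n=="top" else (1120,720)
    cv2.imwrite(f"pics/chk_{n}.png",im[y:y+600,x:x+800,::-1])
E
```

```text
(no output)
```

View pics/topL.png

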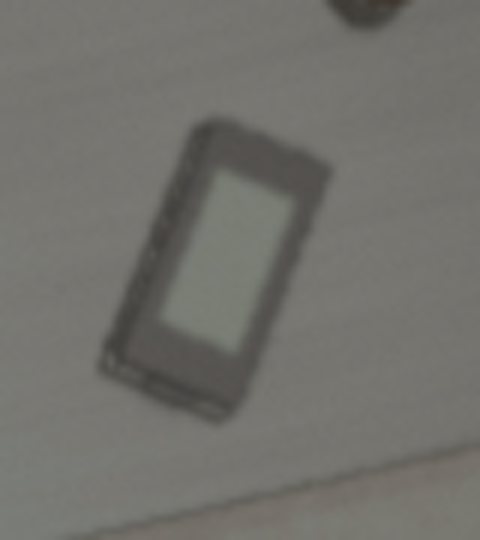

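View pics/chk_top.png

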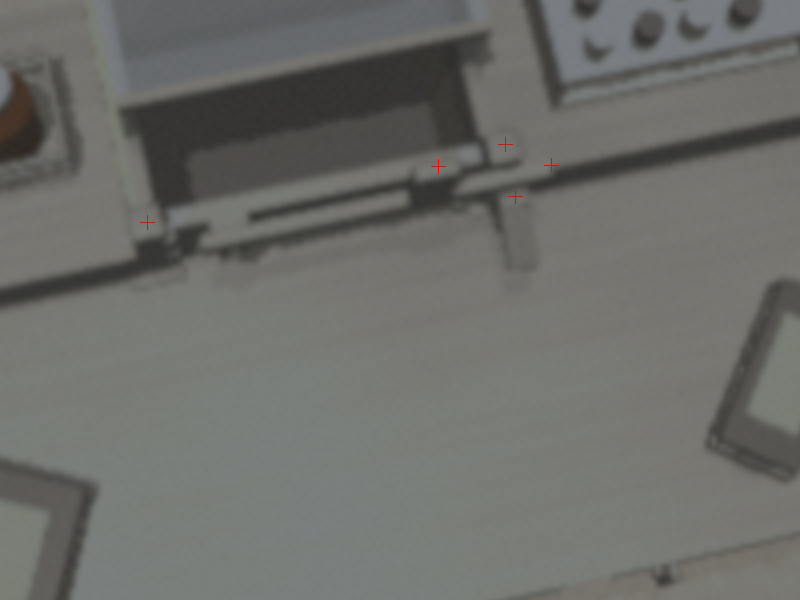

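View pics/chk_scene.png

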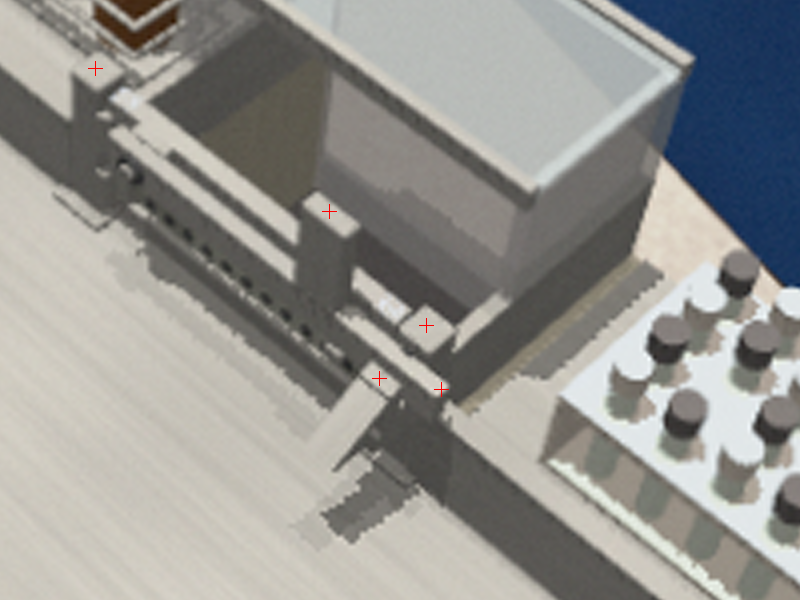

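```bash
python3 - <<'E'
from h import *
t=cam("top"); s=cam("scene")
TL=lambda x,y: px(410,225,x,y,6)
def rep(n,P):
    P=np.array([w2s(p) for p in P]); e=np.diff(np.vstack([P,P[:1]]),axis=0)[:,:2]
    print(n,"ctr",P.mean(0),"len",np.linalg.norm(e,axis=1),"ang",np.rad2deg(np.arctan2(e[:,1],e[:,0])),"\n  corners",P[:,:2].tolist())
rep("label top",[onplane(t,TL(*p),.154) for p in [(222,170),(292,197),(237,357),(162,322)]])
rep("lid top",[onplane(t,TL(*p),.154) for p in [(207,120),(331,170),(240,402),(122,355)]])
rep("label sc",[onplane(s,S(3,*p),.154) for p in [(122,214),(290,195),(303,275),(136,297)]])
rep("lid sc",[onplane(s,S(3,*p),.154) for p in [(70,207),(330,172),(355,297),(92,328)]])
rep("sq top",[onplane(t,T(3,*p),.154) for p in [(340,233),(497,264),(447,440),(296,405)]])
rep("sq sc",[onplane(s,S(2,*p),.154) for p in [(215,375),(415,330),(447,460),(238,505)]])
for n,a,b in [("jarlid",T(3,125,190),S(2,336,100)),("oilcap",T(2,632,346),S(3,578,195))]: print(n,w2s(tri(t,a,s,b)[0]))
E
```

```text
label top ctr [-0.1448 -0.2232  0.154 ] len [0.0269 0.0619 0.0293 0.06  ] ang [-124.3153  145.7208   51.7016  -36.5075] 
  corners [[-0.11234865541777928, -0.22971966623923984], [-0.12750654708954684, -0.2519275750295547], [-0.17869456567457043, -0.21703676178490153], [-0.160541229304694, -0.19404929202111498]]
lid top ctr [-0.1445 -0.2222  0.154 ] len [0.048  0.0914 0.0449 0.0916] ang [-125.2264  143.2596   55.0953  -34.7969] 
  corners [[-0.09348615722249465, -0.22929112117762016], [-0.12118288159599346, -0.2685153676270346], [-0.1944185669506971, -0.21384687803734476], [-0.1687166650614045, -0.17701053132363576]]
label sc ctr [-0.1436 -0.2245  0.154 ] len [0.0619 0.0307 0.0604 0.0315] ang [ -37.4063 -130.3535  143.3884   52.5124] 
  corners [[-0.15845182000689204, -0.19358646310163719], [-0.10927503575930775, -0.2311934905294735], [-0.129170587763925, -0.2546091891875608], [-0.17763664673704174, -0.2185998573275888]]
lid sc ctr [-0.1453 -0.2258  0.154 ] len [0.0966 0.0482 0.0942 0.0458] ang [ -36.0643 -129.0115  142.4866   53.9498] 
  corners [[-0.16999112540439498, -0.17870188008873358], [-0.09186570612447736, -0.23559744474924596], [-0.12222210860662922, -0.2730690928959494], [-0.19693194845803655, -0.21571444319736577]]
sq top ctr [-0.1449  0.2111  0.154 ] len [0.0851 0.0953 0.0814 0.093 ] ang [-113.7259  152.1518   64.7583  -25.6745] 
  corners [[-0.08575027616903144, 0.22880485063575054], [-0.11997988158782111, 0.15092348967115382], [-0.20425503193566952, 0.19544745301169913], [-0.16953897302637932, 0.26908367564043567]]
sq sc ctr [-0.1446  0.2077  0.154 ] len [0.0935 0.0809 0.0924 0.0787] ang [ -26.2305 -117.2746  152.4303   63.4871] 
  corners [[-0.16843904547989805, 0.2639430657792835], [-0.08460002857082434, 0.2226336813712531], [-0.121679942548887, 0.15071433420662836], [-0.2035900596368597, 0.19348074866632675]]
jarlid [-0.0472  0.3259  0.2063]
oilcap [-0.0538 -0.3082  0.1885]
```

```bash
cat >> h.py <<'E'
def state():
    s=observe(); M=R.from_quat(s["tcp_rot"]).as_matrix(); yaw=np.rad2deg(np.arctan2(M[1,1],M[0,1])); return s,M,yaw
def shift(target_st, yaw_st_deg, frm=None):
    """station target TCP + tool-y angle in station frame -> row numbers"""
    s,M,yaw=state(); d=M.T@(s2w(np.array(target_st,float))-s["tool_pos"])/.3
    dy=(yaw-(yaw_st_deg+14.6)+180)%360-180
    print("to",target_st,"row",np.round(d,3),"spin",round(dy/360,4))
def where():
    s,M,yaw=state(); print("t",round(s["time_s"],2),"st",w2s(s["tool_pos"]).round(4),"yaw_st",round(yaw-14.6,2),"w",round(s["gripper_width"],4),"F",s["ft_force"].round(1),"q",s["qpos"].round(2))
E
python3 - <<'E'
from h import *
where()
for tg in [(-.25,.2,.31),(-.1,0,.31),(-.015,-.052,.31)]: shift(tg,0)
E
```

```text
t 0.65 st [-0.2627  0.6407  0.2313] yaw_st 52.84 w 0.0856 F [ 0.3 -0.7 -0. ] q [ 1.04  0.15  1.44 -0.    1.55 -0.13]
to (-0.25, 0.2, 0.31) row [-0.921 -1.145 -0.262] spin 0.1468
to (-0.1, 0, 0.31) row [-1.722 -1.374 -0.262] spin 0.1468
to (-0.015, -0.052, 0.31) row [-2.053 -1.341 -0.262] spin 0.1468
```

```bash
python3 -m creep '1 0 0 -0.25 0; 1 -0.8 -1 -0.262 0.147; 1 -0.8 -1 -0.262 0.147; 1 -0.8 -1 -0.262 0.147; 1 -0.8 -1 -0.262 0.147; 1 -0.8 -1 -0.262 0.147; 1 -0.8 -1 -0.262 0.147; 1 -0.8 -1 -0.262 0.147; 1 -0.8 -1 -0.262 0.147; 1 -0.8 -1 -0.262 0.147; 1 -0.8 -1 -0.262 0.147' 40; python3 - <<'E'
from h import *
where()
shift((-.015,-.052,.31),0)
E
```

```text
time_s: 1.57
tool_pos: [0.3279, 0.158, 0.3107]
tcp_rot: [0.614, 0.79, 0.0, 0.001]
ft_force: [-0.1, 1.2, 0.5]
gripper_width: 0.0853
t 1.57 st [-0.2529  0.2527  0.3107] yaw_st -0.29 w 0.0853 F [-0.1  1.2  0.5] q [ 0.24 -0.32  1.71 -0.    1.75 -0.01]
to (-0.015, -0.052, 0.31) row [-1.012  0.798  0.005] spin -0.0008
```

```bash
python3 -m creep '0.6 -1 0.79 0 0; 0.6 -1 0.79 0 0; 0.6 -1 0.79 0 0; 0.6 -1 0.79 0 0; 0.6 -1 0.79 0 0; 0.6 -1 0.79 0 0; 0.6 -1 0.79 0 0; 0.6 -1 0.79 0 0; 0.6 -1 0.79 0 0; 0.6 -1 0.79 0 0; 0.6 -1 0.79 0 0; 0.6 -1 0.79 0 0'; python3 - <<'E'
from h import *
where()
shift((-.015,-.052,.31),0)
c=cam("wrist"); save("pics/w1.png",c)
print(proj(c,[s2w(p) for p in [(-.010,-.052,.25),(-.02,-.052,.25),(-.015,-.064,.25),(-.015,-.040,.25)]]))
E
```

```text
time_s: 2.57
tool_pos: [0.6318, -0.0693, 0.3093]
tcp_rot: [0.612, 0.791, -0.0, -0.001]
ft_force: [-0.9, -0.5, 0.4]
gripper_width: 0.0516
t 2.57 st [-0.0161 -0.0439  0.3093] yaw_st -0.11 w 0.0516 F [-0.9 -0.5  0.4] q [-0.23  0.27  1.14  0.    1.73 -0.48]
to (-0.015, -0.052, 0.31) row [-0.027  0.004 -0.002] spin -0.0003
[[329.6798 277.0943]
 [312.8991 277.1205]
 [321.3061 295.5206]
 [321.2712 258.0708]]
```

View pics/w1.png

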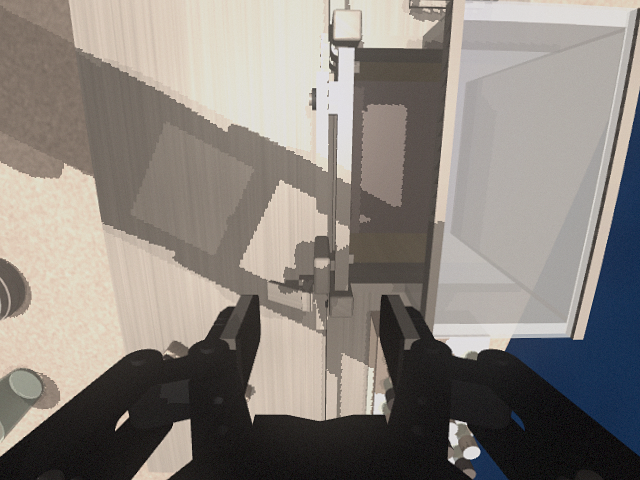

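```bash
python3 - <<'E'
from h import *
c=cam("wrist"); 
print(proj(c,[s2w(p) for p in [(0,-.095,.205),(0,.095,.205),(-.026,-.095,.195),(-.015,-.052,.25),(-.015,-.117,.199)]]))
save("pics/w1b.png",c,(260,200,400,320),5)
E
```

```text
[[341.2945 308.0007]
 [345.8451  24.9795]
 [307.1662 302.1481]
 [321.6353 277.6273]
 [321.3229 329.783 ]]
```

View pics/w1b.png

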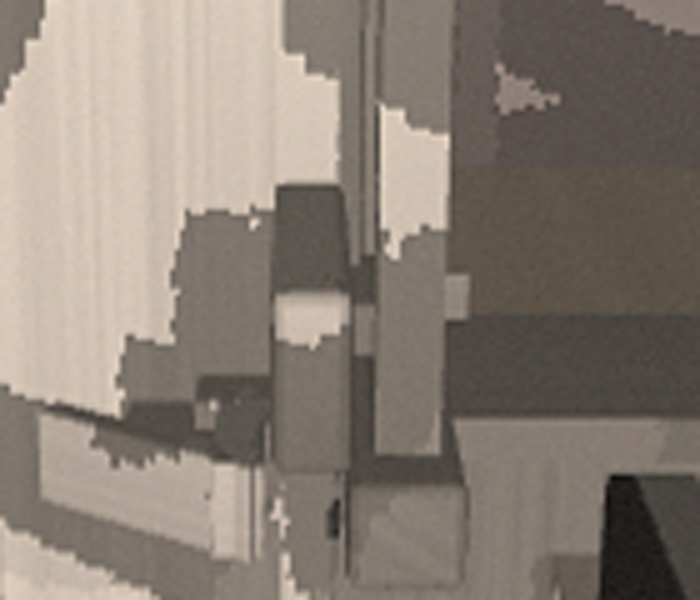

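```bash
python3 -m creep '0.6 -0.027 0.005 0 0; 0.6 -0.027 0.005 0.1 0; 0.6 -0.027 0.005 0.2 0; 0.6 -0.027 0.005 0.29 0; 0.6 -0.027 0.005 0.316 0; 0.6 -0.027 0.005 0.316 0; 0.6 -0.027 0.005 0.316 0' ; python3 - <<'E'
from h import *
where()
E
```

```text
time_s: 3.25
tool_pos: [0.6355, -0.0766, 0.2168]
tcp_rot: [0.612, 0.791, 0.0, 0.001]
ft_force: [-0.3, 0.4, 0.6]
gripper_width: 0.0512
t 3.25 st [-0.0144 -0.0519  0.2168] yaw_st -0.06 w 0.0512 F [-0.3  0.4  0.6] q [-0.24  0.29  1.3  -0.    1.55 -0.49]
```

```bash
python3 -m creep '0 0 0 0 0; 0 0 0 0 0; 0 0 0 0 0; 0 0 0 0 0; 0 0 0 0 0; 0 0 0 0 0; 0 0 0 0 0; 0 0 0 0 0' 40 ; python3 - <<'E'
from h import *
where()
# bar lift profile: shifts relative to bar level, tool x=+station y
for f in [.05,.1,.15,.2,.25]:
    a=105*np.cos(f)-37*np.sin(f); h=105*np.sin(f)+37*np.cos(f)
    print(f,"dx",round((105-a)/300,4),"dz",round(-(h-37)/300,4))
E
```

```text
time_s: 3.92
tool_pos: [0.6351, -0.0769, 0.2163]
tcp_rot: [0.612, 0.791, -0.0, 0.0]
ft_force: [-6.1, -2.0, 6.8]
gripper_width: 0.0092
t 3.92 st [-0.0148 -0.052   0.2163] yaw_st -0.1 w 0.0092 F [-6.1 -2.   6.8] q [-0.24  0.29  1.3  -0.    1.55 -0.49]
0.05 dx 0.0066 dz -0.0173
0.1 dx 0.0141 dz -0.0343
0.15 dx 0.0224 dz -0.0509
0.2 dx 0.0315 dz -0.0671
0.25 dx 0.0414 dz -0.0828
```

```bash
python3 -m creep '0 0.008 0 -0.0175 0; 0 0.017 0 -0.0345 0; 0 0.026 0 -0.051 0; 0 0.041 0 -0.073 0; 0 0.041 0 -0.073 0; 0 0.041 0 -0.073 0' ; python3 - <<'E'
from h import *
where()
c=cam("wrist"); save("pics/w2.png",c)
c=cam("scene"); save("pics/s2.png",c,(280,180,480,330),4)
E
```

```text
time_s: 4.42
tool_pos: [0.6319, -0.0643, 0.2378]
tcp_rot: [0.612, 0.791, -0.0, -0.0]
ft_force: [-6.5, -2.6, -0.5]
gripper_width: 0.0094
t 4.42 st [-0.0148 -0.039   0.2378] yaw_st -0.06 w 0.0094 F [-6.5 -2.6 -0.5] q [-0.22  0.27  1.27 -0.    1.59 -0.48]
```

View pics/s2.png

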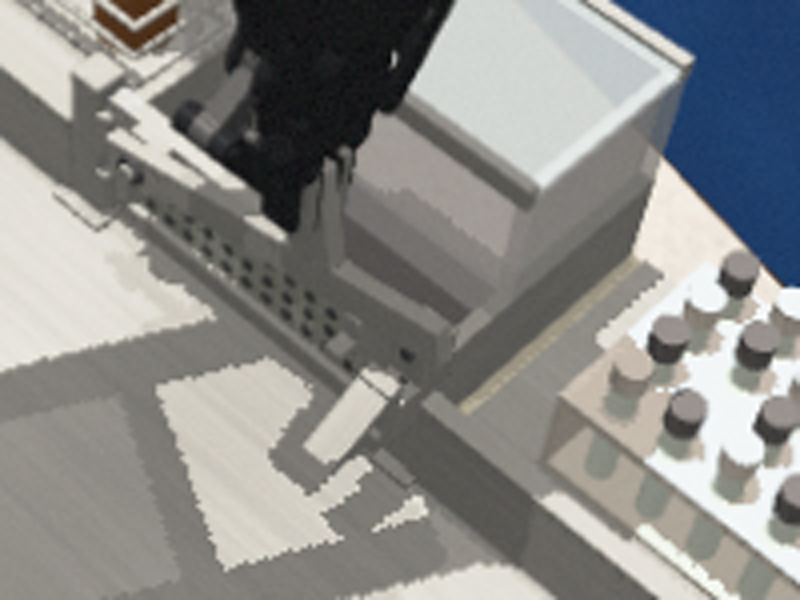

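View pics/w2.png

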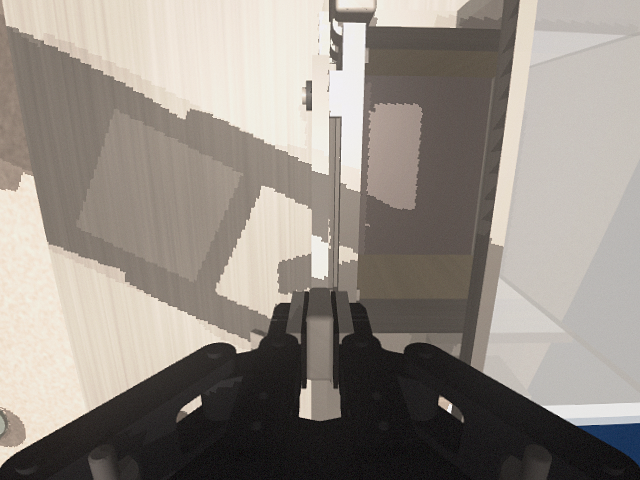

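```bash
cat >> h.py <<'E'
def arc(th0,th1,n,rel=(-.0148,-.122)):
    """rows for gate from th0 to th1 with tool yaw following; tool x=+y', y=+x' of gate frame at th0"""
    rel=np.array(rel); g=lambda th:R.from_euler('z',-th).as_matrix()[:2,:2]
    p0=g(th0)@rel
    for th in np.linspace(th0,th1,n+1)[1:]:
        d=g(th0).T@(g(th)@rel-p0)/.3   # in frame aligned with gate at th0
        print(f"th {th:.3f}: {d[1]:.3f} {d[0]:.3f} 0 {(th-th0)/2/np.pi:.4f}")
E
python3 - <<'E'
from h import *
arc(0,.8,10)
E
```

```text
th 0.080: 0.005 -0.032 0 0.0127
th 0.160: 0.013 -0.064 0 0.0255
th 0.240: 0.023 -0.095 0 0.0382
th 0.320: 0.036 -0.125 0 0.0509
th 0.400: 0.051 -0.154 0 0.0637
th 0.480: 0.069 -0.182 0 0.0764
th 0.560: 0.088 -0.208 0 0.0891
th 0.640: 0.110 -0.233 0 0.1019
th 0.720: 0.133 -0.256 0 0.1146
th 0.800: 0.159 -0.277 0 0.1273
```

```bash
python3 -m creep '0 0.005 -0.032 0 0.0127; 0 0.013 -0.064 0 0.0255; 0 0.023 -0.095 0 0.0382; 0 0.036 -0.125 0 0.0509; 0 0.051 -0.154 0 0.0637; 0 0.069 -0.182 0 0.0764; 0 0.088 -0.208 0 0.0891; 0 0.110 -0.233 0 0.1019; 0 0.133 -0.256 0 0.1146; 0 0.159 -0.277 0 0.1273; 0 0.159 -0.277 0 0.1273' ; python3 - <<'E'
from h import *
where()
arc(.8,1.6,10)
E
```

```text
time_s: 5.43
tool_pos: [0.5391, -0.038, 0.238]
tcp_rot: [0.873, 0.489, 0.001, 0.0]
ft_force: [1.6, -0.1, -4.3]
gripper_width: 0.0095
t 5.43 st [-0.0979  0.0098  0.238 ] yaw_st -46.11 w 0.0095 F [ 1.6 -0.1 -4.3] q [-0.21  0.08  1.51  0.    1.56  0.34]
th 0.880: 0.005 -0.032 0 0.0127
th 0.960: 0.013 -0.064 0 0.0255
th 1.040: 0.023 -0.095 0 0.0382
th 1.120: 0.036 -0.125 0 0.0509
th 1.200: 0.051 -0.154 0 0.0637
th 1.280: 0.069 -0.182 0 0.0764
th 1.360: 0.088 -0.208 0 0.0891
th 1.440: 0.110 -0.233 0 0.1019
th 1.520: 0.133 -0.256 0 0.1146
th 1.600: 0.159 -0.277 0 0.1273
```

```bash
python3 -m creep '0 0.005 -0.032 0 0.0127; 0 0.013 -0.064 0 0.0255; 0 0.023 -0.095 0 0.0382; 0 0.036 -0.125 0 0.0509; 0 0.051 -0.154 0 0.0637; 0 0.069 -0.182 0 0.0764; 0 0.088 -0.208 0 0.0891; 0 0.110 -0.233 0 0.1019; 0 0.133 -0.256 0 0.1146; 0 0.159 -0.277 0 0.1273; 0 0.159 -0.277 0 0.1273; 0 0.159 -0.277 0 0.1273' ; python3 - <<'E'
from h import *
where()
E
```

```text
time_s: 6.43
tool_pos: [0.4938, 0.0448, 0.2376]
tcp_rot: [0.993, 0.114, 0.0, 0.0]
ft_force: [-4.0, -0.3, 3.3]
gripper_width: 0.0097
t 6.43 st [-0.1209  0.1013  0.2376] yaw_st -91.48 w 0.0097 F [-4.  -0.3  3.3] q [-0.07 -0.02  1.6  -0.    1.56  1.28]
```

```bash
python3 -m creep '0 -0.015 0 0.022 0; 0 -0.024 0 0.0385 0; 0 -0.033 0 0.0555 0; 0 -0.041 0 0.073 0; 0 -0.041 0 0.073 0; 0.5 -0.041 0 0.073 0; 0.5 -0.041 0 0.073 0; 0.5 -0.041 0 0.073 0;0.5 -0.041 0 0.073 0; 0.5 -0.041 0 -0.05 0; 0.5 -0.041 0 -0.17 0; 0.5 -0.041 0 -0.17 0' ; python3 - <<'E'
from h import *
where()
c=cam("top"); save("pics/t3.png",c,(150,130,350,280),4)
c=cam("scene"); save("pics/s3.png",c)
c=cam("wrist"); save("pics/w3.png",c)
shift((-.1446,-.224,.31),-36)
shift((-.1446,-.224,.31),-36+180)
E
```

```text
time_s: 7.43
tool_pos: [0.4829, 0.0417, 0.2941]
tcp_rot: [0.994, 0.112, 0.004, 0.001]
ft_force: [0.5, 0.8, 0.7]
gripper_width: 0.0427
t 7.43 st [-0.1322  0.1011  0.2941] yaw_st -91.72 w 0.0427 F [0.5 0.8 0.7] q [-0.07 -0.06  1.53 -0.    1.66  1.27]
to (-0.1446, -0.224, 0.31) row [-0.004  1.086 -0.075] spin -0.1548
to (-0.1446, -0.224, 0.31) row [-0.004  1.086 -0.075] spin 0.3452
```

View pics/s3.png

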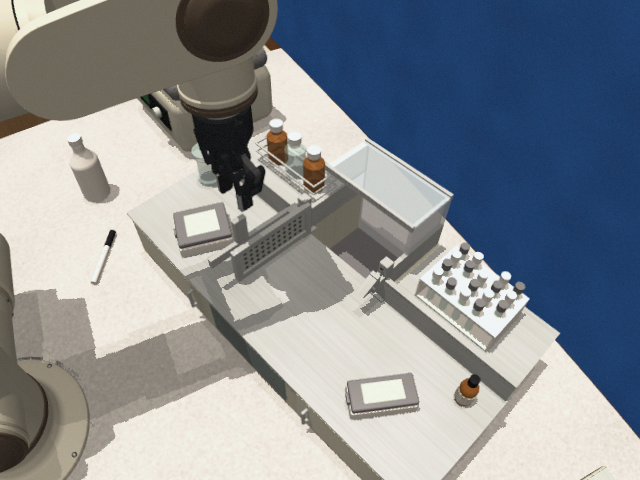

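View pics/w3.png

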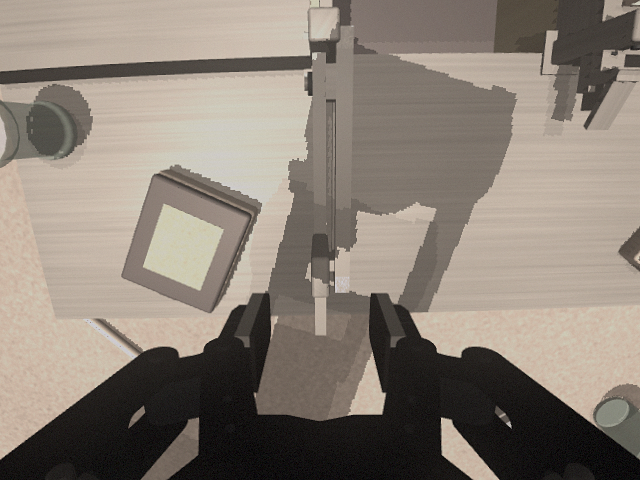

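The scene picture shows the gate standing wide open, at about 90° (panel around 270,240), with the bar down on it and nothing else disturbed. Next is the long box.

```bash
python3 - <<'E'
from h import *
shift((-.167,-.2075,.29),54)
E
python3 -m creep '1 0 0.3 -0.05 -0.06; 1 -0.05 0.6 -0.05 -0.12; 1 -0.1 0.9 -0.02 -0.18; 1 -0.116 1 0 -0.24; 1 -0.116 1 0 -0.3; 1 -0.116 1 0 -0.4; 1 -0.116 1 0 -0.4;1 -0.116 1 0 -0.4; 1 -0.116 1 0 -0.4; 1 -0.116 1 0 -0.4; 1 -0.116 1 0 -0.4; 1 -0.116 1 0 -0.4'
python3 - <<'E'
from h import *
where()
shift((-.167,-.2075,.29),54)
E
```

```text
to (-0.167, -0.2075, 0.29) row [-0.081  1.033 -0.008] spin -0.4048
time_s: 8.58
tool_pos: [0.514, -0.2587, 0.2862]
tcp_rot: [0.69, 0.724, -0.0, -0.001]
ft_force: [0.3, 0.6, 0.6]
gripper_width: 0.0849
t 8.58 st [-0.1778 -0.1974  0.2862] yaw_st -11.88 w 0.0849 F [0.3 0.6 0.6] q [-0.6   0.14  1.34 -0.    1.66 -0.65]
to (-0.167, -0.2075, 0.29) row [-0.025  0.042 -0.013] spin -0.183
```

```bash
python3 -m creep '1 -0.025 0.042 -0.013 -0.183; 1 -0.025 0.042 -0.013 -0.183; 1 -0.025 0.042 -0.013 -0.183; 1 -0.025 0.042 -0.013 -0.183; 1 -0.025 0.042 -0.013 -0.183; 1 -0.025 0.042 -0.013 -0.183; 1 -0.025 0.042 -0.013 -0.183; 1 -0.025 0.042 -0.013 -0.183; 1 -0.025 0.042 -0.013 -0.183; 1 -0.025 0.042 -0.013 -0.183; 1 -0.025 0.042 -0.013 -0.183; 1 -0.025 0.042 -0.013 -0.183'
python3 - <<'E'
from h import *
where()
shift((-.167,-.2075,.29),54)
c=cam("wrist"); save("pics/w4.png",c)
b=lambda l,w:(-.1446+l*.809+w*.588,-.224-l*.588+w*.809,.154)
print(proj(c,[s2w(b(l,w)) for l,w in [(.05,.025),(.05,-.025),(-.05,-.025),(-.05,.025)]]))
E
```

```text
time_s: 9.58
tool_pos: [0.5272, -0.2653, 0.2912]
tcp_rot: [0.19, 0.982, 0.0, -0.001]
ft_force: [0.7, 0.3, 0.0]
gripper_width: 0.0852
t 9.58 st [-0.1667 -0.2072  0.2912] yaw_st 53.45 w 0.0852 F [0.7 0.3 0. ] q [-0.6   0.17  1.29 -0.    1.68 -1.78]
to (-0.167, -0.2075, 0.29) row [ 0.    -0.001  0.004] spin -0.0015
[[348.8224 318.0866]
 [290.5437 318.57  ]
 [286.3    203.2113]
 [350.606  202.6024]]
```

View pics/w4.png

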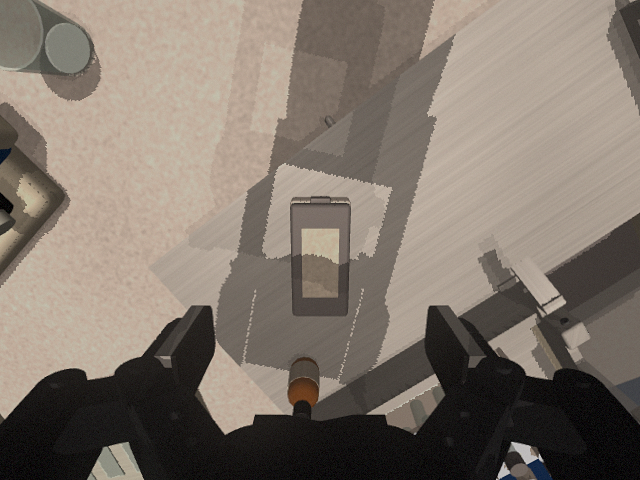

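```bash
python3 -m creep '1 0 0 0.12 -0.002; 1 0 0 0.24 -0.002; 1 0 0 0.36 -0.002; 1 0 0 0.46 -0.002; 1 0 0 0.53 -0.002; 1 0 0 0.55 -0.002; 1 0 0 0.55 -0.002; 1 0 0 0.55 -0.002'
python3 -m creep '0 0 0 0 0; 0 0 0 0 0; 0 0 0 0 0; 0 0 0 0 0; 0 0 0 0 0; 0 0 0 0 0; 0 0 0 0 0; 0 0 0 0 0' 40 ; python3 - <<'E'
from h import *
where()
shift((-.167,-.17,.129),60)
shift((-.165,0.0,.129),90)
E
```

```text
time_s: 10.3
tool_pos: [0.5277, -0.2657, 0.1281]
tcp_rot: [0.183, 0.983, -0.0, 0.0]
ft_force: [-0.4, 0.3, 0.1]
gripper_width: 0.0858
time_s: 10.97
tool_pos: [0.5277, -0.2657, 0.1282]
tcp_rot: [0.182, 0.983, -0.0, 0.001]
ft_force: [-0.9, 0.5, 5.9]
gripper_width: 0.0489
t 10.97 st [-0.1663 -0.2077  0.1282] yaw_st 54.39 w 0.0489 F [-0.9  0.5  5.9] q [-0.6   0.24  1.55 -0.    1.36 -1.8 ]
to (-0.167, -0.17, 0.129) row [ 0.075  0.101 -0.003] spin -0.0156
to (-0.165, 0.0, 0.129) row [ 0.4    0.565 -0.004] spin -0.0989
```

```bash
python3 -m creep '0 0 0 -0.01 0; 0 0.04 0.057 -0.01 -0.0099; 0 0.1 0.141 -0.01 -0.03; 0 0.16 0.226 -0.01 -0.045; 0 0.22 0.311 -0.01 -0.06; 0 0.28 0.395 -0.01 -0.075; 0 0.34 0.48 -0.01 -0.088; 0 0.38 0.537 -0.01 -0.0989; 0 0.4 0.565 -0.01 -0.0989; 0 0.4 0.565 -0.01 -0.0989; 0 0.4 0.565 -0.01 -0.0989; 0 0.4 0.565 -0.01 -0.0989'; python3 - <<'E'
from h import *
where()
c=cam("wrist"); save("pics/w5.png",c)
c=cam("scene"); save("pics/s5.png",c)
E
```

```text
time_s: 11.97
tool_pos: [0.4764, -0.065, 0.13]
tcp_rot: [-0.126, 0.992, -0.0, 0.0]
ft_force: [-0.7, -0.1, -2.1]
gripper_width: 0.0497
t 11.97 st [-0.1654 -0.0005  0.13  ] yaw_st 89.9 w 0.0497 F [-0.7 -0.1 -2.1] q [-0.3   0.01  1.8  -0.    1.33 -2.12]
```

View pics/w5.png

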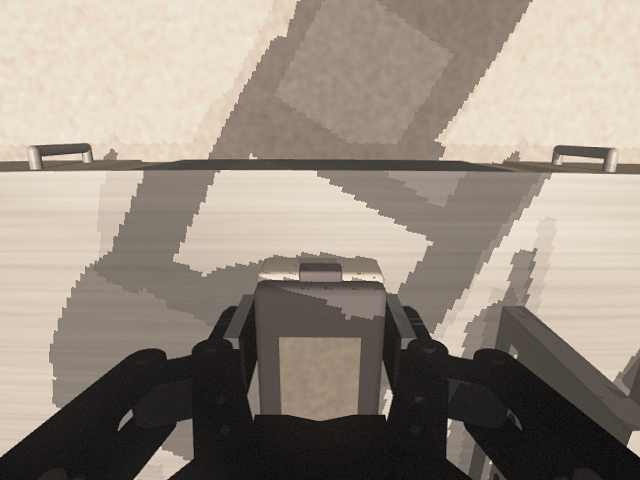

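View pics/s5.png

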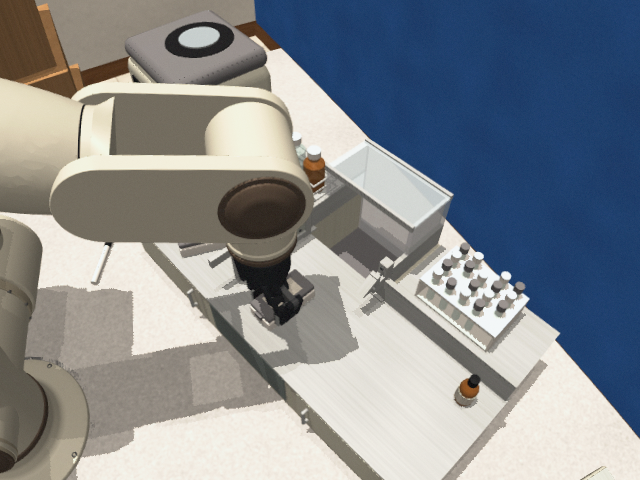

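```bash
python3 -m creep '0 -0.06 0 0 0; 0 -0.15 0 0 0; 0 -0.24 0 0 0; 0 -0.3 0 0 0; 0 -0.3 0 0.008 0; 0 -0.3 0 0.008 0; 0 -0.3 0 0.008 0; 0.8 -0.3 0 0.008 0; 0.8 -0.3 0 0.008 0; 0.8 -0.3 0 0.008 0; 0.8 -0.3 0 0.008 0; 0.8 -0.3 0 0.008 0'; python3 - <<'E'
from h import *
where()
E
```

```text
time_s: 13.07
tool_pos: [0.563, -0.0416, 0.1274]
tcp_rot: [-0.127, 0.992, -0.0, -0.0]
ft_force: [0.5, -0.7, -0.1]
gripper_width: 0.0683
t 13.07 st [-0.0756  0.0002  0.1274] yaw_st 89.99 w 0.0683 F [ 0.5 -0.7 -0.1] q [-0.21  0.19  1.61 -0.    1.35 -2.04]
```

```bash
python3 -m creep '0.8 0 0 -0.1 0; 0.8 0 0 -0.2 0; 0 0.1 0 -0.2 0; 0 0.2 0 -0.2 0; 0 0.2 0 -0.2 0; 0 0.2 0 -0.2 0; 0 0.2 0 -0.2 0; 0 0.2 0 -0.2 0; 0 0.2 0 -0.2 0; 0 0.2 0 -0.2 0'; python3 - <<'E'
from h import *
where()
c=cam("scene"); save("pics/s6.png",c,(220,170,420,320),4)
c=cam("top"); save("pics/t6.png",c,(250,150,410,270),5)
c=cam("wrist"); save("pics/w6.png",c)
E
```

```text
time_s: 13.9
tool_pos: [0.5054, -0.0564, 0.1872]
tcp_rot: [-0.127, 0.992, 0.0, -0.0]
ft_force: [0.0, -0.2, 0.2]
gripper_width: 0.0001
t 13.9 st [-0.1351  0.0005  0.1872] yaw_st 90.03 w 0.0001 F [ 0.  -0.2  0.2] q [-0.26  0.03  1.66 -0.    1.45 -2.09]
```

View pics/s6.png

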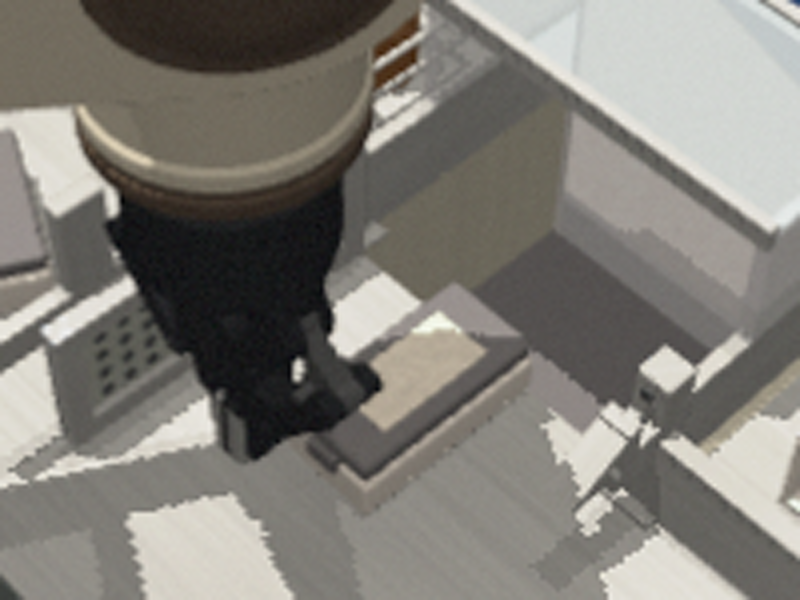

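View pics/t6.png

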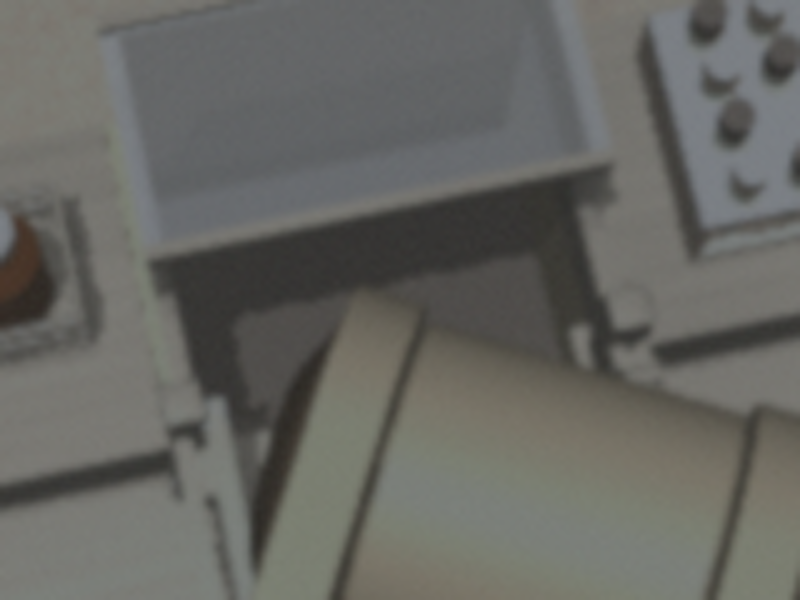

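View pics/w6.png

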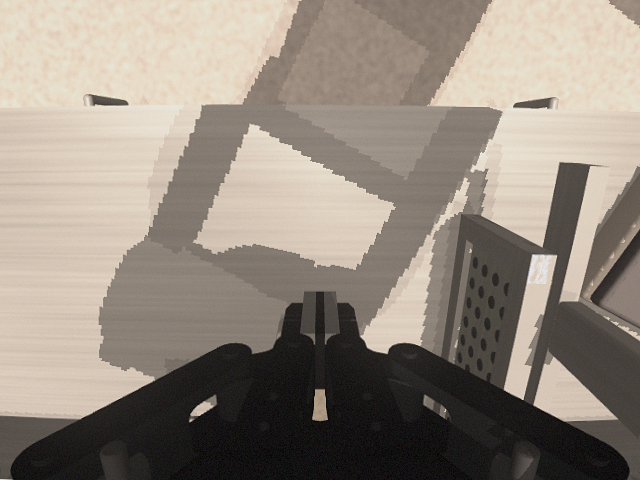

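```bash
python3 -m creep '0 0 0 0.08 0; 0 0 0 0.16 0; 0 0 0 0.193 0; 0 0 0 0.193 0; 0 -0.05 0 0.193 0; 0 -0.11 0 0.193 0; 0 -0.17 0 0.193 0; 0 -0.23 0 0.193 0; 0 -0.29 0 0.193 0; 0 -0.35 0 0.193 0; 0 -0.41 0 0.193 0; 0 -0.44 0 0.193 0'; python3 -m creep '0 0 0 0 0; 0 0 0 0 0'; python3 - <<'E'
from h import *
where()
c=cam("scene"); save("pics/s7.png",c,(240,130,460,295),3.6)
E
```

```text
time_s: 15.05
tool_pos: [0.6347, -0.0229, 0.1308]
tcp_rot: [-0.127, 0.992, -0.0, 0.001]
ft_force: [0.9, 1.1, -0.5]
gripper_width: -0.0001
time_s: 15.22
tool_pos: [0.6327, -0.0233, 0.13]
tcp_rot: [-0.127, 0.992, -0.0, -0.0]
ft_force: [0.5, -0.9, 0.5]
gripper_width: -0.0004
t 15.22 st [-0.0036  0.0004  0.13  ] yaw_st 90.03 w -0.0004 F [ 0.5 -0.9  0.5] q [-0.16  0.32  1.44 -0.    1.39 -1.98]
```

View pics/s7.png

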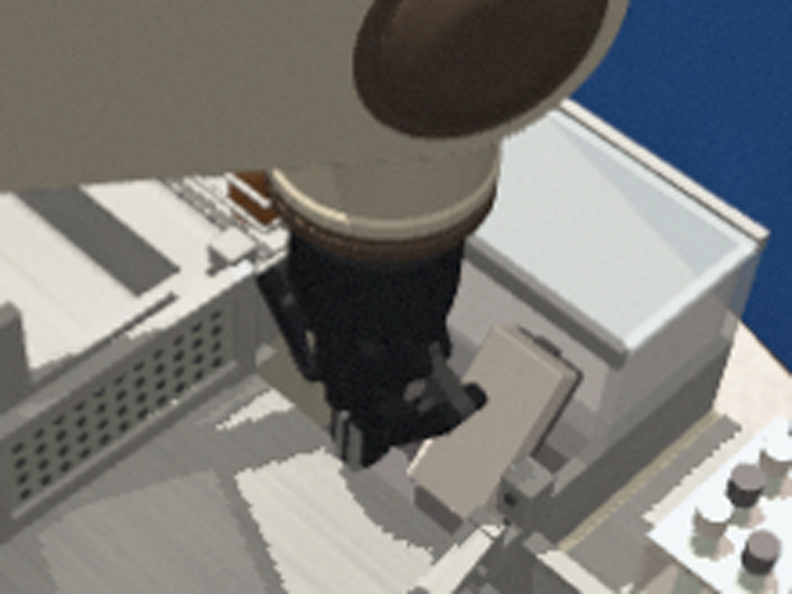

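```bash
python3 -m creep '0 0 0 0 0; 0 0 0 0 0;0 0 0 0 0; 0 0 0 0 0;0 0 0 0 0; 0 0 0 0 0'; python3 - <<'E'
from h import *
where()
c=cam("scene"); save("pics/s8.png",c,(240,130,460,295),3.6)
c=cam("top"); save("pics/t8.png",c,(250,150,410,270),5)
E
```

```text
time_s: 15.77
tool_pos: [0.6327, -0.0233, 0.1297]
tcp_rot: [-0.127, 0.992, -0.0, -0.0]
ft_force: [-0.2, -1.1, -0.3]
gripper_width: 0.0
t 15.77 st [-0.0036  0.0004  0.1297] yaw_st 90.0 w 0.0 F [-0.2 -1.1 -0.3] q [-0.16  0.32  1.44 -0.    1.38 -1.98]
```

View pics/s8.png

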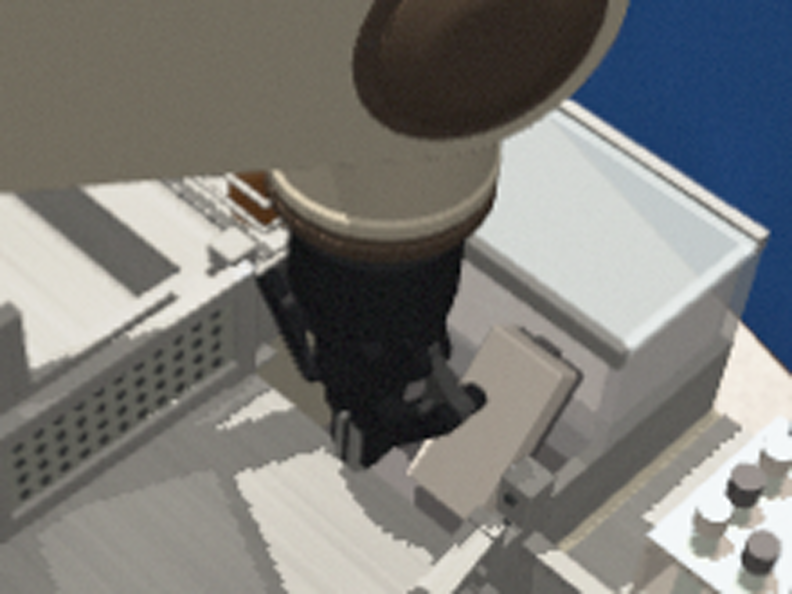

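View pics/t8.png

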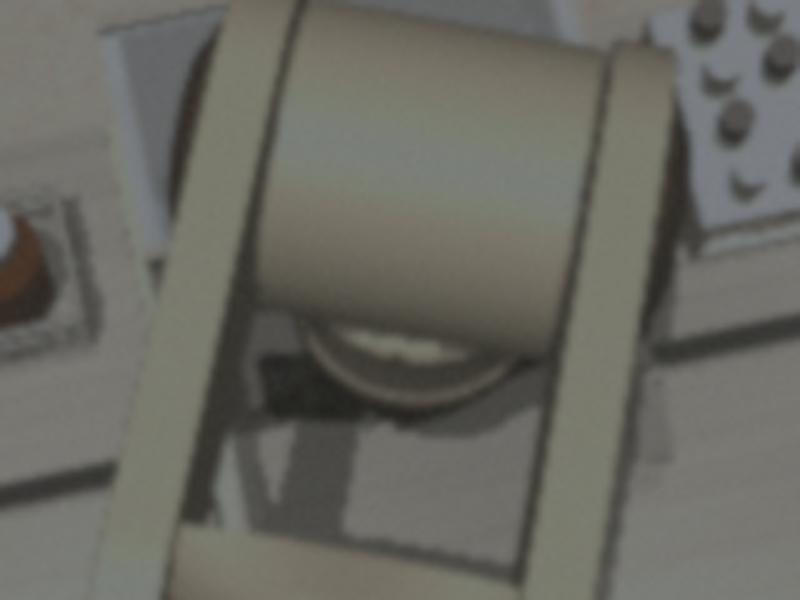

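```bash
python3 -m creep '0 0.05 0 0 0; 0 0.12 0 -0.05 0; 0 0.22 0 -0.15 0; 0 0.33 0 -0.28 0;0 0.4 0 -0.4 0;0 0.4 0 -0.5 0; 0 0.4 0 -0.5 0; 0 0.4 0 -0.5 0'; python3 - <<'E'
from h import *
where()
c=cam("scene"); save("pics/s9.png",c,(240,130,460,295),3.6)
c=cam("top"); save("pics/t9.png",c,(250,150,410,270),5)
c=cam("wrist"); save("pics/w9.png",c)
E
```

```text
time_s: 16.53
tool_pos: [0.517, -0.0538, 0.2822]
tcp_rot: [-0.127, 0.992, -0.001, 0.002]
ft_force: [-0.2, -0.3, -0.6]
gripper_width: 0.0001
t 16.53 st [-0.1233  0.      0.2822] yaw_st 89.99 w 0.0001 F [-0.2 -0.3 -0.6] q [-0.25  0.02  1.48 -0.    1.64 -2.08]
```

View pics/s9.png

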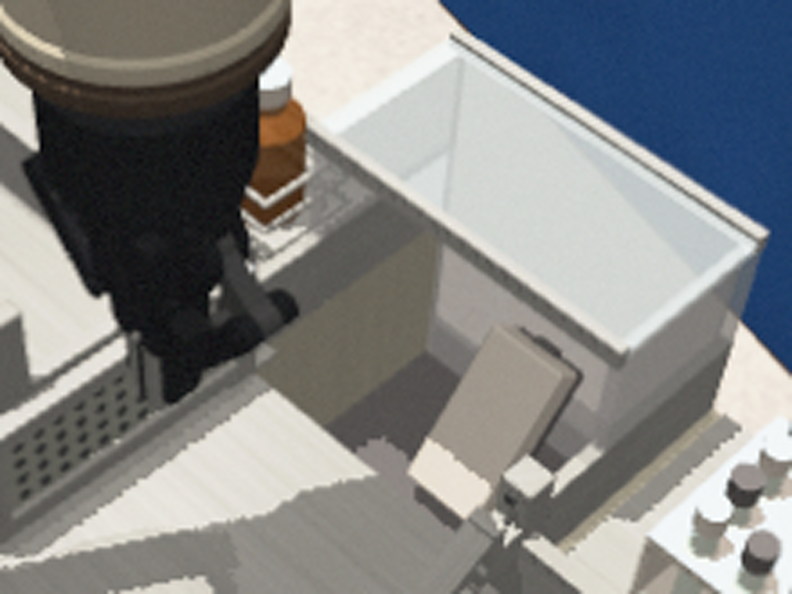

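View pics/t9.png

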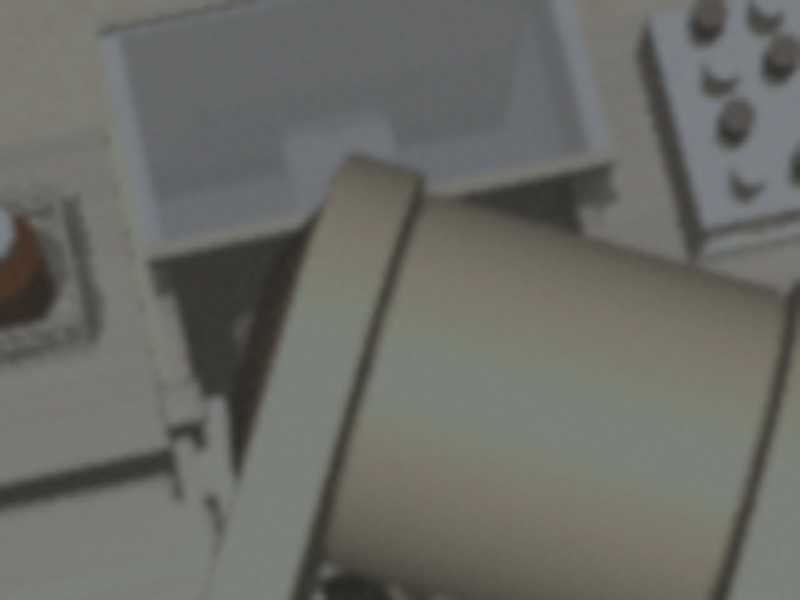

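```bash
python3 - <<'E'
from h import *
s=cam("scene")
P=[(500,326),(577,372),(461,524),(411,468)]
for z in (.044,.06):
    W=np.array([w2s(onplane(s,px(240,130,*p,3.6),z)) for p in P]); print(z,W.round(4).tolist(),np.linalg.norm(np.diff(np.vstack([W,W[:1]]),axis=0),axis=1))
E
```

```text
0.044 [[0.1712, 0.0518, 0.044], [0.1775, -0.0015, 0.044], [0.052, -0.0271, 0.044], [0.0595, 0.0168, 0.044]] [0.0537 0.1281 0.0445 0.1171]
0.06 [[0.1596, 0.0437, 0.06], [0.1658, -0.0085, 0.06], [0.0428, -0.0337, 0.06], [0.0501, 0.0094, 0.06]] [0.0526 0.1256 0.0437 0.1148]
```

```bash
python3 -m creep '0 0 0 -0.08 0.02; 0.5 0 0 -0.08 0.3; 0.5 0 0 -0.08 0.3; 0.5 0 0 -0.08 0.3; 0.5 0 0 -0.08 0.3; 0.5 0 0 -0.08 0.3; 0.5 0 0 -0.08 0.3; 0.5 0 0 -0.08 0.3; 0.5 0 0 -0.08 0.3; 0.5 0 0 -0.08 0.3; 0.5 0 0 -0.08 0.3; 0.5 0 0 -0.08 0.3'; python3 - <<'E'
from h import *
where()
shift((-.134,.1015,.305),-91.7)
E
```

```text
time_s: 17.73
tool_pos: [0.5167, -0.0534, 0.3023]
tcp_rot: [0.585, 0.811, -0.0, -0.001]
ft_force: [0.2, -0.4, 1.2]
gripper_width: 0.0426
t 17.73 st [-0.1235  0.0006  0.3023] yaw_st 3.73 w 0.0426 F [ 0.2 -0.4  1.2] q [-0.25  0.02  1.44 -0.    1.69 -0.57]
to (-0.134, 0.1015, 0.305) row [ 0.338 -0.013 -0.008] spin 0.2651
```

```bash
python3 -m creep '0.5 0.05 0 0 0.265; 0.5 0.1 0 0 0.265; 0.5 0.15 0 0 0.265; 0.5 0.2 0 0 0.265; 0.5 0.25 0 0 0.265; 0.5 0.3 0 0 0.265; 0.5 0.338 -0.013 0 0.265; 0.5 0.338 -0.013 0 0.265; 0.5 0.338 -0.013 0 0.265; 0.5 0.338 -0.013 0 0.265; 0.5 0.338 -0.013 0 0.265; 0.5 0.338 -0.013 0 0.265';python3 - <<'E'
from h import *
where()
shift((-.134,.1015,.305),-91.7)
E
```

```text
time_s: 18.73
tool_pos: [0.4805, 0.0415, 0.3024]
tcp_rot: [0.981, 0.194, -0.001, -0.0]
ft_force: [0.0, 0.0, 0.2]
gripper_width: 0.0427
t 18.73 st [-0.1346  0.1015  0.3024] yaw_st -82.21 w 0.0427 F [0.  0.  0.2] q [-0.07 -0.06  1.51 -0.    1.69  1.11]
to (-0.134, 0.1015, 0.305) row [ 0.002  0.    -0.009] spin 0.0264
```

```bash
python3 -m creep '0.5 0 0 0 0.0264; 0.5 0 0 0 0.0264; 0.5 0 0 0 0.0264; 0.5 0 0 0 0.0264';python3 - <<'E'
from h import *
where()
c=cam("wrist"); save("pics/w10.png",c)
def gp(th,along,off,z):  # along from hinge, off toward robot side
    g=R.from_euler('z',-th).as_matrix()[:2,:2]@np.array([-off,-along]); return s2w((g[0],.083+g[1],z))
for th in (1.55,1.6,1.65): print(th,proj(c,[gp(th,.135,.015,.25),gp(th,.135-.012,.015,.25),gp(th,.135+.012,.015,.25),gp(th,.166,0,.2)]).round(1).tolist())
save("pics/w10b.png",c,(250,200,410,320),5)
E
```

```text
time_s: 19.07
tool_pos: [0.4805, 0.0414, 0.3028]
tcp_rot: [0.993, 0.116, -0.001, -0.0]
ft_force: [-0.5, -0.0, 1.0]
gripper_width: 0.0429
t 19.07 st [-0.1346  0.1014  0.3028] yaw_st -91.26 w 0.0429 F [-0.5 -0.   1. ] q [-0.07 -0.06  1.51 -0.    1.69  1.26]
1.55 [[330.5, 269.2], [329.8, 249.3], [331.2, 288.4], [350.5, 283.5]]
1.6 [[318.7, 268.2], [318.8, 248.2], [318.6, 287.5], [339.1, 283.7]]
1.65 [[306.9, 266.6], [307.9, 246.6], [306.0, 285.9], [327.8, 283.3]]
```

View pics/w10b.png

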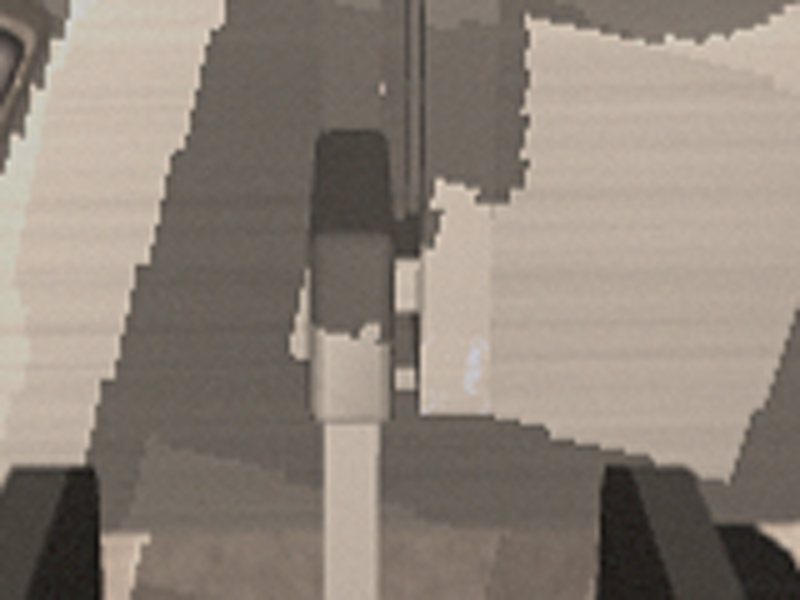

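View pics/w10.png

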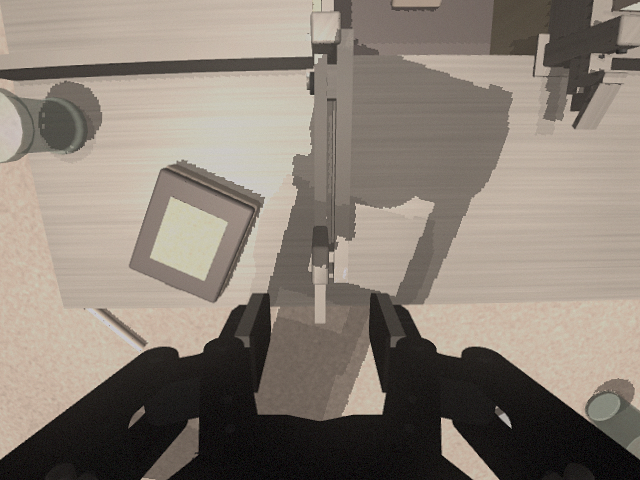

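```bash
python3 -m creep '0.5 0.003 0 0.1 0; 0.5 0.003 0 0.2 0; 0.5 0.003 0 0.27 0; 0.5 0.003 0 0.289 0; 0.5 0.003 0 0.289 0; 0.5 0.003 0 0.289 0; 0 0.003 0 0.289 0; 0 0.003 0 0.289 0; 0 0.003 0 0.289 0; 0 0.003 0 0.289 0; 0 0.003 0 0.289 0; 0 0.003 0 0.289 0' 40; python3 -m creep '0 0 0 0 0; 0 0 0 0 0'; python3 - <<'E'
from h import *
where()
E
```

```text
time_s: 20.12
tool_pos: [0.4818, 0.0415, 0.218]
tcp_rot: [0.993, 0.115, 0.001, 0.0]
ft_force: [-1.1, -0.4, 6.7]
gripper_width: 0.0096
time_s: 20.28
tool_pos: [0.4818, 0.0415, 0.218]
tcp_rot: [0.993, 0.115, 0.001, 0.0]
ft_force: [-0.9, 1.2, 5.6]
gripper_width: 0.0095
t 20.28 st [-0.1333  0.1011  0.218 ] yaw_st -91.38 w 0.0095 F [-0.9  1.2  5.6] q [-0.07 -0.04  1.66 -0.    1.52  1.27]
```

```bash
python3 -m creep '0 0.008 0 -0.0175 0; 0 0.017 0 -0.0345 0; 0 0.026 0 -0.051 0; 0 0.041 0 -0.073 0; 0 0.041 0 -0.073 0; 0 0.041 0 -0.073 0' ; python3 - <<'E'
from h import *
where()
s,M,y=state(); p=w2s(s["tool_pos"])[:2]-np.array([0,.083]); 
for th in (1.585,1.59,1.6): print(th,R.from_euler('z',th).as_matrix()[:2,:2]@p)
arc(1.6,.8,10)
E
```

```text
time_s: 20.78
tool_pos: [0.4938, 0.0443, 0.2394]
tcp_rot: [0.993, 0.115, 0.0, 0.0]
ft_force: [-0.0, -1.3, 1.3]
gripper_width: 0.0091
t 20.78 st [-0.121   0.1009  0.2394] yaw_st -91.37 w 0.0091 F [-0.  -1.3  1.3] q [-0.07 -0.02  1.6  -0.    1.56  1.27]
1.585 [-0.0162 -0.1212]
1.59 [-0.0156 -0.1213]
1.6 [-0.0144 -0.1214]
th 1.520: -0.003 0.033 0 -0.0127
th 1.440: -0.003 0.065 0 -0.0255
th 1.360: -0.000 0.098 0 -0.0382
th 1.280: 0.005 0.130 0 -0.0509
th 1.200: 0.013 0.162 0 -0.0637
th 1.120: 0.023 0.193 0 -0.0764
th 1.040: 0.036 0.224 0 -0.0891
th 0.960: 0.051 0.253 0 -0.1019
th 0.880: 0.068 0.280 0 -0.1146
th 0.800: 0.088 0.307 0 -0.1273
```

```bash
python3 -m creep '0 -0.003 0.033 0 -0.0127; 0 -0.003 0.065 0 -0.0255; 0 0 0.098 0 -0.0382; 0 0.005 0.130 0 -0.0509; 0 0.013 0.162 0 -0.0637; 0 0.023 0.193 0 -0.0764; 0 0.036 0.224 0 -0.0891; 0 0.051 0.253 0 -0.1019; 0 0.068 0.280 0 -0.1146; 0 0.088 0.307 0 -0.1273; 0 0.088 0.307 0 -0.1273; 0 0.088 0.307 0 -0.1273' ; python3 - <<'E'
from h import *
where()
s,M,y=state(); p=w2s(s["tool_pos"])[:2]-np.array([0,.083]); 
for th in (.79,.8,.81): print(th,R.from_euler('z',th).as_matrix()[:2,:2]@p)
c=cam("wrist"); save("pics/w11.png",c)
E
```

```text
time_s: 21.78
tool_pos: [0.5402, -0.0395, 0.2391]
tcp_rot: [0.871, 0.492, 0.0, 0.0]
ft_force: [-1.5, -2.0, 3.1]
gripper_width: 0.0096
t 21.78 st [-0.0972  0.0081  0.2391] yaw_st -45.7 w 0.0096 F [-1.5 -2.   3.1] q [-0.22  0.08  1.5  -0.    1.56  0.33]
0.79 [-0.0152 -0.1218]
0.8 [-0.014  -0.1219]
0.81 [-0.0127 -0.1221]
```

View pics/w11.png

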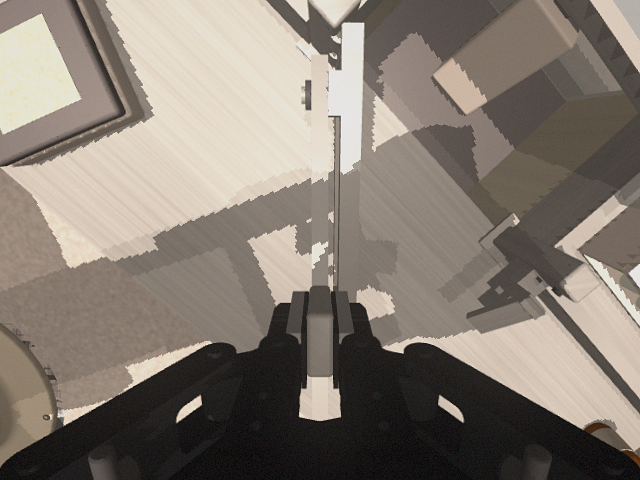

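```bash
python3 - <<'E'
from h import *
w=cam("wrist"); s=cam("scene"); save("pics/s11.png",s,(240,130,460,295),3.6)
for a,b in [((433,77),(411,468)),((472,114),(461,524)),((579,40),(577,372)),((545,1),(500,326))]:
    p,e=tri(w,a,s,px(240,130,*b,3.6)); print(w2s(p).round(4),round(e,4))
arc(.8,0,10)
E
```

```text
[0.0627 0.0213 0.0353] 0.0037
[ 0.0611 -0.0248  0.0363] 0.0086
[ 0.1346 -0.0267  0.1007] 0.0022
[0.1186 0.0143 0.118 ] 0.0018
th 0.720: -0.003 0.033 0 -0.0127
th 0.640: -0.003 0.065 0 -0.0255
th 0.560: -0.000 0.098 0 -0.0382
th 0.480: 0.005 0.130 0 -0.0509
th 0.400: 0.013 0.162 0 -0.0637
th 0.320: 0.023 0.193 0 -0.0764
th 0.240: 0.036 0.224 0 -0.0891
th 0.160: 0.051 0.253 0 -0.1019
th 0.080: 0.068 0.280 0 -0.1146
th 0.000: 0.088 0.307 0 -0.1273
```

View pics/s11.png

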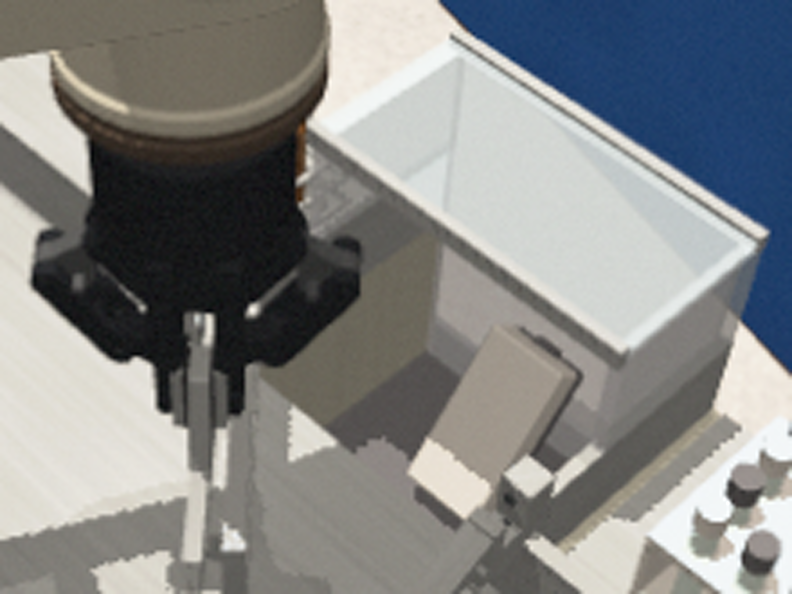

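```bash
python3 -m creep '0 -0.003 0.033 0 -0.0127; 0 -0.003 0.065 0 -0.0255; 0 0 0.098 0 -0.0382; 0 0.005 0.130 0 -0.0509; 0 0.013 0.162 0 -0.0637; 0 0.023 0.193 0 -0.0764; 0 0.036 0.224 0 -0.0891; 0 0.051 0.253 0 -0.1019; 0 0.060 0.267 0 -0.108; 0 0.068 0.280 0 -0.1146; 0 0.068 0.280 0 -0.1146' ; python3 - <<'E'
from h import *
where()
shift((-.0148,-.039,.239),0)
E
```

```text
time_s: 22.85
tool_pos: [0.6233, -0.0653, 0.2393]
tcp_rot: [0.64, 0.768, -0.0, 0.001]
ft_force: [1.5, -5.7, 6.0]
gripper_width: 0.0092
t 22.85 st [-0.0233 -0.0378  0.2393] yaw_st -4.23 w 0.0092 F [ 1.5 -5.7  6. ] q [-0.23  0.26  1.3  -0.    1.59 -0.41]
to (-0.0148, -0.039, 0.239) row [-0.002  0.029  0.001] spin -0.0117
```

```bash
python3 -m creep '0 -0.001 0.012 0 -0.005; 0 -0.002 0.024 0 -0.009; 0 -0.003 0.031 0 -0.012; 0 -0.003 0.031 0 -0.012; 0 -0.003 0.031 0 -0.012' ; python3 - <<'E'
from h import *
where()
shift((-.0148,-.052,.2163),0)
c=cam("scene"); save("pics/s12.png",c,(280,180,480,330),4)
E
```

```text
time_s: 23.27
tool_pos: [0.6318, -0.0645, 0.2393]
tcp_rot: [0.612, 0.791, -0.0, 0.0]
ft_force: [-0.1, -5.5, 4.8]
gripper_width: 0.0094
t 23.27 st [-0.0149 -0.0392  0.2393] yaw_st -0.07 w 0.0094 F [-0.1 -5.5  4.8] q [-0.22  0.27  1.27 -0.    1.59 -0.48]
to (-0.0148, -0.052, 0.2163) row [-0.043  0.     0.077] spin -0.0002
```

View pics/s12.png

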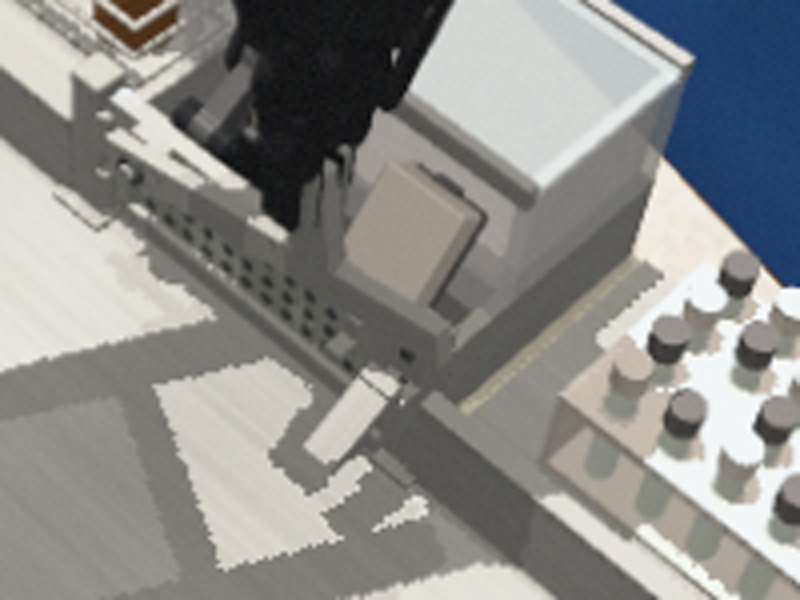

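The picture matches the one from before opening. The gate is shut, and the raised bar is behind the catch lip (~(440,340) in the crop). I'll lower the bar and let go.

```bash
python3 -m creep '0 -0.015 0 0.022 0; 0 -0.024 0 0.0385 0; 0 -0.033 0 0.0555 0; 0 -0.042 0 0.073 0; 0 -0.042 0 0.073 0; 0.5 -0.042 0 0.073 0; 0.5 -0.042 0 0.073 0; 0.5 -0.042 0 0.073 0; 0.5 -0.042 0 0.073 0; 0.5 -0.042 0 0.073 0' ; python3 - <<'E'
from h import *
where()
E
```

```text
time_s: 24.15
tool_pos: [0.6351, -0.0763, 0.2167]
tcp_rot: [0.611, 0.791, -0.0, -0.0]
ft_force: [-0.7, 0.7, 0.3]
gripper_width: 0.0426
t 24.15 st [-0.0146 -0.0515  0.2167] yaw_st 0.01 w 0.0426 F [-0.7  0.7  0.3] q [-0.24  0.29  1.3  -0.    1.55 -0.49]
```

```bash
python3 -m creep '0.5 0 0 -0.1 0; 0.5 0 0 -0.2 0; 0.5 0 0 -0.3 0; 0.5 0.3 -0.3 -0.35 0; 0.5 0.3 -0.6 -0.35 0; 0.5 0.3 -0.8 -0.35 0; 0.5 0.3 -0.8 -0.35 0; 0.5 0.3 -0.8 -0.35 0; 0.5 0.3 -0.8 -0.35 0; 0.5 0.3 -0.8 -0.35 0; 0.5 0.3 -0.8 -0.35 0; 0.5 0.3 -0.8 -0.35 0' ; python3 - <<'E'
from h import *
where()
c=cam("scene"); save("pics/s13.png",c); save("pics/s13b.png",c,(280,180,480,330),4)
c=cam("top"); save("pics/t13.png",c)
E
```

```text
time_s: 25.15
tool_pos: [0.3801, -0.05, 0.3224]
tcp_rot: [0.612, 0.791, 0.0, 0.001]
ft_force: [0.4, 0.3, 0.1]
gripper_width: 0.0435
t 25.15 st [-0.2547  0.0382  0.3224] yaw_st -0.01 w 0.0435 F [0.4 0.3 0.1] q [-0.33 -0.27  1.66 -0.    1.76 -0.59]
```

View pics/s13b.png

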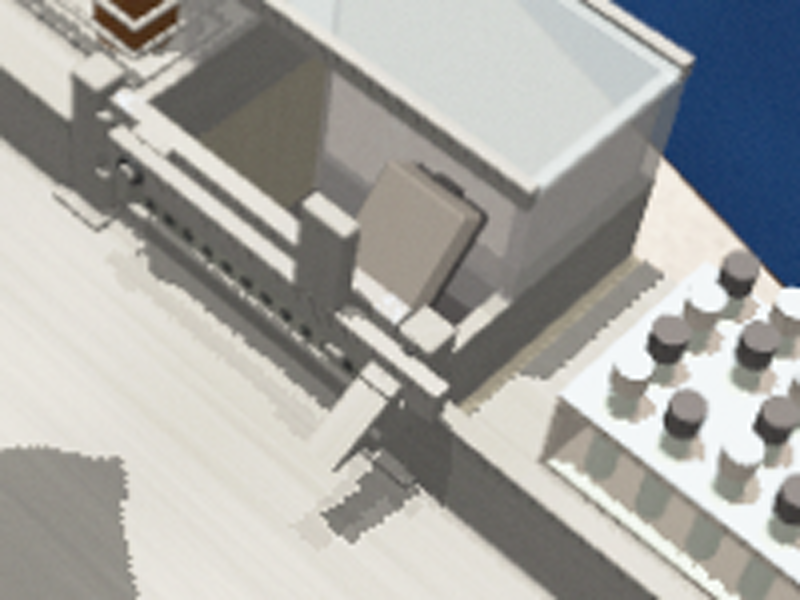

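View pics/s13.png

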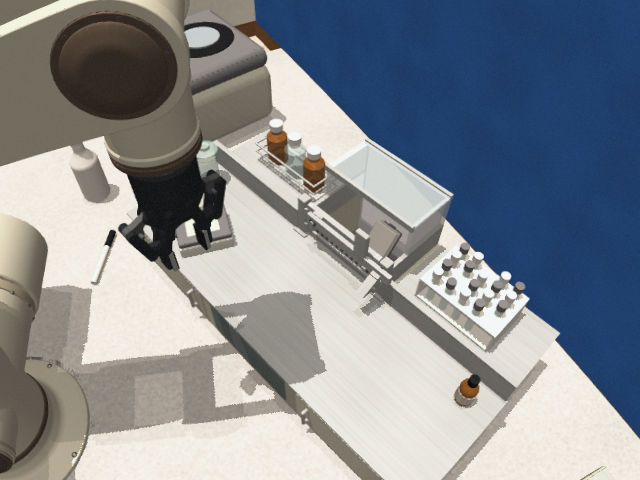

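View pics/t13.png

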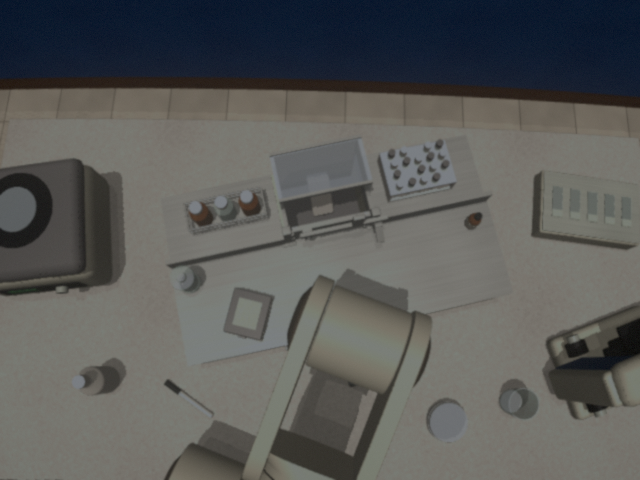

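```bash
python3 - <<'E'
from h import *
t=cam("top"); s=cam("scene")
save("pics/s14.png",s,(280,180,480,330),4); save("pics/t14.png",t,(150,230,350,380),4)
import numpy as np
a=cv2.imread("pics/s13b.png");b=cv2.imread("pics/s14.png");print("scene change at gate/chute",np.abs(a.astype(int)-b).mean())
a=cv2.imread("pics/top3.png")[:,:500].astype(int);b=cv2.imread("pics/t14.png")[:,:500].astype(int);print("square box/jar region vs start",np.abs(a-b).mean())
a=cv2.imread("pics/sc3.png")[130:320,460:640].astype(int);save("pics/s14c.png",s,(330,330,530,480),4);b=cv2.imread("pics/s14c.png")[130:320,460:640].astype(int);print("oil bottle vs start",np.abs(a-b).mean())
from cell import finish_job
print(finish_job())
E
```

```text
scene change at gate/chute 1.1729819444444445
square box/jar region vs start 2.913628888888889
oil bottle vs start 19.948235867446392
the job is handed in; nothing more can be done
None
```

View pics/s14.png

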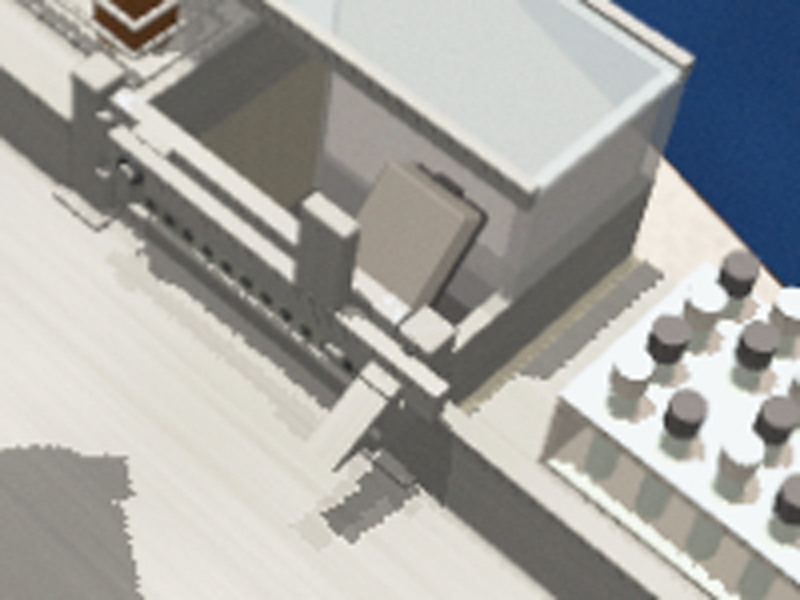

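The oil bottle comparison came out high (19.9), so I'll look at the crops before reporting.

```bash
python3 -c "
import cv2,numpy as np
a=cv2.imread('pics/sc3.png')[100:350,420:680];b=cv2.imread('pics/s14c.png')[100:350,420:680];cv2.imwrite('pics/oil.png',np.hstack([a,b]))
for im in (a,b):
    h=cv2.cvtColor(im,cv2.COLOR_BGR2HSV);m=cv2.inRange(h,(5,140,60),(20,255,255));M=cv2.moments(m);print(M['m10']/M['m00'],M['m01']/M['m00'],M['m00']/255)
"
```

```text
133.0732360821673 139.03691574873474 3359.0
133.14014251781472 138.9269596199525 3368.0
```

View pics/oil.png

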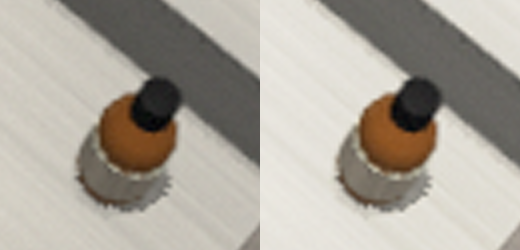

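The job is done and handed in at about 25 s. I lifted the bar by its tab, swung the gate open to about 1.6 rad and lowered the bar. I then carried the long box to the gateway, let it go and pushed it over the sill with closed fingers. Last, I took the tab again, shut the gate, let the bar drop into the catch and drew the arm clear.

**Gate and bar:** The final pictures show the gate shut and the bar level in its catch, as at the start. The force at the wrist read about 0 N in the last readings.

**Long box:** It is wholly in the chute and still between pictures. It did not land flat: it lies upside down, leaning about 48° on the far wall. Its top is about 115 mm up, just below the 120 mm ledge. The gripper could not reach it there, so I left it.

**Things to keep:** The square box and the jar look unchanged in the pictures. A brightness comparison at the oil bottle differed from the start (19.9 against 1 to 3 elsewhere). That was lighting only: the bottle's position in the picture had not changed.

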